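# Seal the pigment jars in the dry box

### The job

Put every pigment jar from the bench into the wooden carrying tray where the tray stands, then lift the loaded tray by its handle and carry it level, with all the jars inside, down into the open dry box. Then lay the white lid on the box and press its corners down one after another, firmly but without forcing it, until the gasket is fully squeezed at all four corners and the lid sits flat. Leave the other things on the bench where they are.

Things in the scene. Friction and masses are not known exactly. Their poses are not given: they have to be found in the camera images.
- jar1: amber jar with a white cap and a paper label, closed, a 44 mm wide, 60 mm tall upright cylinder, about 90 g; 2 to 4 such jars are present. Origin: centre of its underside, z up
- jar2: amber jar with a white cap and a paper label, closed, a 44 mm wide, 60 mm tall upright cylinder, about 90 g; 2 to 4 such jars are present. Origin: centre of its underside, z up
- jar3: amber jar with a white cap and a paper label, closed, a 44 mm wide, 60 mm tall upright cylinder, about 90 g; 2 to 4 such jars are present. Origin: centre of its underside, z up
- jar4: amber jar with a white cap and a paper label, closed, a 44 mm wide, 60 mm tall upright cylinder, about 90 g; 2 to 4 such jars are present. Origin: centre of its underside, z up
- tray: loose wooden carrying tray, 164 mm (its x) by 134 mm (its y) outside, walls 4 mm thick and 25 mm high, floor 4 mm thick, about 350 g, with a bar handle over its middle. Room for four standing jars, two on each side of the handle, for example centred at x = +-50, y = +-35 mm. Origin: centre of its underside, z up
- tray_handle (a point): centre of the tray's handle bar, 88 mm above the tray's origin; the bar is 64 mm long (along x), 14 mm thick (y), 16 mm high, on two posts 8 x 12 mm at x = +-26 mm. Axes as the tray's
- drybox: fixed open grey dry box, 212 mm (its x) by 180 mm (its y) outside, 188 x 156 mm inside, floor 6 mm thick, rim of the hard wall at 108 mm. On the rim lies a black rubber gasket in four corner pieces, their tops 118 mm high when not squeezed and 110 mm when fully squeezed. Origin: centre of its underside, z up
- lid: loose white lid, about 400 g: a flat plate over a rounded plug frame, 180 x 148 mm and 22 mm deep, that enters the box mouth with 4 mm of play all round. Origin: centre of the plug's underside, on which the lid stands on the bench; z up. Long side along the box's long side, either way round. On the free gasket its origin lies 96 mm above the box's origin, when sealed 88 mm
- lid_top (a point): centre of the top of the lid's plate, 30 mm above the lid's origin; the plate is 214 mm (lid's x) by 182 mm (y) by 8 mm; the gasket's corner pieces lie below the plate's corners. Axes as the lid's
- lid_handle (a point): centre of the lid's black bar handle, 60 mm above the lid's origin; the bar is 74 mm long (along lid's x), 14 mm thick (y), 14 mm high, with 23 mm free below it. Axes as the lid's
- gasket_a (a joint): squeeze of the gasket's corner piece at x = +100 mm, y = +84 mm of the dry box: 0 free, 0.008 m fully squeezed (sealed). It yields at about 13 N pressed on the lid right above it, stops hard at 8 mm, and stays where it is left (it does not spring back)
- gasket_b (a joint): squeeze of the gasket's corner piece at x = -100 mm, y = +84 mm of the dry box: 0 free, 0.008 m fully squeezed (sealed). It yields at about 13 N pressed on the lid right above it, stops hard at 8 mm, and stays where it is left (it does not spring back)
- gasket_c (a joint): squeeze of the gasket's corner piece at x = -100 mm, y = -84 mm of the dry box: 0 free, 0.008 m fully squeezed (sealed). It yields at about 13 N pressed on the lid right above it, stops hard at 8 mm, and stays where it is left (it does not spring back)
- gasket_d (a joint): squeeze of the gasket's corner piece at x = +100 mm, y = -84 mm of the dry box: 0 free, 0.008 m fully squeezed (sealed). It yields at about 13 N pressed on the lid right above it, stops hard at 8 mm, and stays where it is left (it does not spring back)
- brushpot: bystander: white pot of brushes, 76 mm wide, about 200 mm tall with the brushes; leave alone
- brayer: bystander: ink roller with wooden handle lying on the bench, 170 mm long; leave alone
- inkbottle: bystander: black ink bottle, 60 mm wide, 150 mm tall; leave alone
There are look-alikes about, which are no part of the job. What is shaped like the jar2 but pink, red or turquoise is not meant.

How it is judged (in metres and radians):
On the way, in this order (a step that is already met when the one before it is completed fails the run):
1. every jar is in the tray while the tray stands on the bench outside the box (x of jar1 in the frame of tray between -0.08 and 0.08 m and y of jar1 in the frame of tray between -0.065 and 0.065 m and z of jar1 in the frame of tray between -0.005 and 0.045 m and x of jar2 in the frame of tray between -0.08 and 0.08 m and y of jar2 in the frame of tray between -0.065 and 0.065 m and z of jar2 in the frame of tray between -0.005 and 0.045 m and x of jar3 in the frame of tray between -0.08 and 0.08 m and y of jar3 in the frame of tray between -0.065 and 0.065 m and z of jar3 in the frame of tray between -0.005 and 0.045 m and x of jar4 in the frame of tray between -0.08 and 0.08 m and y of jar4 in the frame of tray between -0.065 and 0.065 m and z of jar4 in the frame of tray between -0.005 and 0.045 m and height (world z) of tray below 0.02 m and horizontal distance between tray and drybox above 0.13 m), for 0.2 s.
2. the tray is lifted level (within 20 degrees) with every jar in it (x of jar1 in the frame of tray between -0.08 and 0.08 m and y of jar1 in the frame of tray between -0.065 and 0.065 m and z of jar1 in the frame of tray between -0.005 and 0.045 m and x of jar2 in the frame of tray between -0.08 and 0.08 m and y of jar2 in the frame of tray between -0.065 and 0.065 m and z of jar2 in the frame of tray between -0.005 and 0.045 m and x of jar3 in the frame of tray between -0.08 and 0.08 m and y of jar3 in the frame of tray between -0.065 and 0.065 m and z of jar3 in the frame of tray between -0.005 and 0.045 m and x of jar4 in the frame of tray between -0.08 and 0.08 m and y of jar4 in the frame of tray between -0.065 and 0.065 m and z of jar4 in the frame of tray between -0.005 and 0.045 m and height (world z) of tray above 0.05 m and angle between tray's own z axis and vertical below 0.35 rad), for 0.2 s.
3. the tray stands in the dry box with every jar in it (x of jar1 in the frame of tray between -0.08 and 0.08 m and y of jar1 in the frame of tray between -0.065 and 0.065 m and z of jar1 in the frame of tray between -0.005 and 0.045 m and x of jar2 in the frame of tray between -0.08 and 0.08 m and y of jar2 in the frame of tray between -0.065 and 0.065 m and z of jar2 in the frame of tray between -0.005 and 0.045 m and x of jar3 in the frame of tray between -0.08 and 0.08 m and y of jar3 in the frame of tray between -0.065 and 0.065 m and z of jar3 in the frame of tray between -0.005 and 0.045 m and x of jar4 in the frame of tray between -0.08 and 0.08 m and y of jar4 in the frame of tray between -0.065 and 0.065 m and z of jar4 in the frame of tray between -0.005 and 0.045 m and x of tray in the frame of drybox between -0.025 and 0.025 m and y of tray in the frame of drybox between -0.025 and 0.025 m and z of tray in the frame of drybox below 0.014 m and angle between tray's own z axis and vertical below 0.1 rad), for 0.2 s.
4. the lid lies on the box with its plug in the mouth, at least two corners of the gasket not yet squeezed (horizontal distance between lid and drybox below 0.008 m and angle between the x axis of lid and the x axis of drybox, either way round below 0.09 rad and angle between lid's own z axis and vertical below 0.12 rad and z of lid in the frame of drybox between 0.08 and 0.102 m and (value of joint each of gasket_b, gasket_a below 0.004 m or value of joint each of gasket_c, gasket_a below 0.004 m or value of joint each of gasket_c, gasket_b below 0.004 m or value of joint each of gasket_d, gasket_a below 0.004 m or value of joint each of gasket_d, gasket_b below 0.004 m or value of joint each of gasket_d, gasket_c below 0.004 m)), for 0.2 s.
At the end, for the whole second after the job is handed in: every jar is in the tray, the tray stands in the dry box, all four gasket corners are squeezed by more than 6.5 mm of 8, and the lid lies at rest, centred on the box within 8 mm, level within 0.02 rad, its origin at most 90.5 mm above the box's origin (all of step 3 and horizontal distance between lid and drybox below 0.008 m and angle between the x axis of lid and the x axis of drybox, either way round below 0.09 rad and angle between lid's own z axis and vertical below 0.12 rad and z of lid in the frame of drybox between 0.08 and 0.102 m and value of joint each of gasket_a, gasket_b, gasket_c, gasket_d above 0.0065 m and z of lid in the frame of drybox below 0.0905 m and angle between lid's own z axis and vertical below 0.02 rad and linear speed of lid below 0.02 m/s); the robot touches nothing.
It fails at once if the brushpot is moved more than 30 mm (distance of brushpot from where it was at the start of the episode above 0.03 m).
It fails at once if the brayer is moved more than 30 mm (distance of brayer from where it was at the start of the episode above 0.03 m).
It fails at once if the inkbottle is moved more than 30 mm (distance of inkbottle from where it was at the start of the episode above 0.03 m).
It fails at once if the lid's plate is pressed with more than 40 N (contact force between the fingers and lid_c0 above 40 N).
Of jar1, jar2, jar3, jar4 only 2 to 4 are there at a start; the rules pass over those that are not, and their reading is None.
At some moment in a run one of jar1, jar2, jar3, jar4, lid may be knocked a few centimetres aside while the robot is not near it.
Once in a run the grip may slacken for a moment while it holds something.
It also fails if it takes over 210 s, if anything falls off the work surface, if the arm or the gripper's body presses on something with over 40 N, if the wrist force passes 120 N, or if a joint passes its speed limit or range.

### The arm

A 6-joint arm with a two-finger parallel gripper is mounted at the origin on the work surface. World frame = base frame: x ahead of the robot, y to its left, z up, the work surface at z = 0. Lengths are in mm, angles in rad, forces in N, time in s.
With the tool pointing down it reaches from about 275 to 1000 mm from the base axis. Payload 8.4 kg.
Tool frame: the origin (TCP) lies at the very end of the fingers, on their centre line; the grasp point (between the pads) lies 19 mm behind it; z points along the fingers, x is the direction in which the jaws open and shut, and the axes are right-handed (so a half turn about z gives the same grasp; the last joint's range is limited). The gripper opens to 85 mm and grips with 20 to 120 N. Pads are 22 mm wide; open, the fingers measure 114 mm over their backs; the gripper's body (76 mm by 85 mm) begins 54 mm behind the grasp point. The pads swing forward as they close: fully open they stand 13 mm farther back than shut.
Start: joints at [-1.329, 0.353, 1.633, -0, 1.155, -0.002], TCP at [150.868, -606.52, 231.281] pointing down, gripper open.
Joint ranges: [-2.63, 2.63], [-0.92, 2.1], [0.06, 2.66], [-1.3, 4.44], [0, 2.69], [-3.02, 3.02]. Speed limits (rad/s): [2.22, 2.22, 2.79, 3.14, 3.14, 3.14].

### API

Orientations are given as [roll, pitch, yaw] about the fixed x, y, z axes, in that order (R = Rz(yaw) Ry(pitch) Rx(roll)).
In Python, from rig import r gives the robot as it stands.
- The arm moves only by the tool arm_command, never from a script. Its argument "targets" is a list of rows, each a list of 6 numbers: the shift along the tool's x, y, z in m, then the turn, a rotation vector about the tool's x, y, z in rad. A call has 1 to 20 rows; each row shifts and turns the commanded pose from where the row before left it, along the tool's axes as they then stand; what a row does not reach is not made up. A row lasts 1/12 s, in which the tool goes at most 41.7 mm and 7.16 degrees, less where a joint would pass 70% of its speed; a pose out of reach is approached as far as the arm can. A call is refused whole if a number of a shift passes 0.0417 or a number of a turn 0.125, either way. A call with a gripper value outside its range is refused whole. "fingers" is the finger opening in m, from 0 to 0.0854, set as the call begins (left out, the last holds). The fingers move at their own pace and stop on an object; "squeeze" is the grip in N (left out, the last holds). Time passes only in rows, so rows that do not move let the fingers close. It gives the time, the measured TCP pose, the force and the opening at its end, in the units of the state.
- r.sense(): the state, without advancing time (a new reading comes with each control period).
- r.grab_frame(name): name is "scene" or "top" or "wrist"; returns a dict with "image" (420x560x3 uint8, blue, green, red), "fx", "fy", "cx", "cy" (pixels), "xyz" and "orientation" of the camera in the world. Camera axes: x right, y down, z forward; pixel columns grow to the right and rows downward; lengths in mm; the calibration is good to about 2 mm. A picture is of the moment at which its call begins. There is no depth.
- r.sign_off(): hands the job in, once; it reports no verdict.
The state is a dict: "clock": time; "qpos": joint angles; "qvel": joint speeds; "joint_efforts": joint torques, N m; "eef_pos": TCP position; "tcp_rot": TCP orientation; "contact_force": force on the tool from outside, world axes, zero at the start; "wrist_torque": the same for the moment, N m; "opening": opening from 0.0 (shut) to 1.0 (fully open).
Only numpy, scipy, OpenCV 4.12 (cv2) and the standard library are available. Lean on these libraries where they do the work, as an engineer would, in place of code of your own. Each camera call takes 0.05 s, during which the arm holds its last target.

## Working session

There is one attempt and no reset: what is moved stays moved. The work goes in short steps, Python scripts to look and compute and a tool call to move; the robot and the scene stay as the last step left them, time stands still between calls to the robot, and variables do not carry over. Pictures are saved under pics/ and viewed, and the job is handed in when it is done.

Besides the shell and the picture viewer there is one more tool, called by a JSON object that holds its "method" and its "body". arm_command: Moves the arm, as the interface text tells. Its arguments: {"type":"object","properties":{"targets":{"type":"array"},"fingers":{"type":"number"},"squeeze":{"type":"number"}},"required":["targets"]}

```bash
ls; mkdir -p pics
cat > h.py <<'E'
import numpy as np, cv2
from scipy.spatial.transform import Rotation as R
from rig import r
def cam(name,fn=None):
    f=r.grab_frame(name)
    if fn: cv2.imwrite('pics/'+fn,f['image'])
    return f
def rot(f):
    o=np.array(f['orientation'],float)
    return o if o.shape==(3,3) else R.from_euler('xyz',o).as_matrix()
def onplane(f,u,v,z):
    d=rot(f)@np.array([(u-f['cx'])/f['fx'],(v-f['cy'])/f['fy'],1.])
    c=np.array(f['xyz'],float); return c+d*(z-c[2])/d[2]
def proj(f,p):
    q=rot(f).T@(np.array(p,float)-np.array(f['xyz'],float))
    return f['fx']*q[0]/q[2]+f['cx'], f['fy']*q[1]/q[2]+f['cy']
E
python3 - <<'E'
from h import *
for n in ['scene','top','wrist']:
    f=cam(n,n+'0.png'); print(n,f['fx'],f['cx'],f['cy'],f['xyz'],f['orientation'])
print(r.sense())
E
```

```text
pics
scene 514.8639280634917 282.5469720704179 215.9782815473932 [1267.62554586    7.3026561  1163.68764942] [-2.58086532  0.01441008  1.54545085]
top 534.8904577954121 281.0030541396888 208.08457545308497 [ 414.63970683  -11.88640133 1547.52072613] [-3.03650022 -0.00635979 -1.55387708]
wrist 359.7989116783013 280.1413726246745 210.89511122710465 [ 214.42716956 -589.85451913  374.29339644] [ 2.87892732e+00  2.01723045e-03 -1.32632692e+00]
{'clock': 0.15, 'qpos': array([-1.32941854e+00,  3.53518333e-01,  1.63395037e+00, -3.22127465e-06,
        1.15518664e+00, -2.39955538e-03]), 'qvel': array([-0.0013202 , -0.00127397, -0.00213398, -0.00018191,  0.00125759,
       -0.00041903]), 'joint_efforts': array([ 7.00226537e-04, -6.05634999e+01, -3.42340779e+01,  1.10564528e-05,
        6.09114868e-03, -1.97371186e-06]), 'eef_pos': array([ 150.77096662, -606.17735172,  230.72138445]), 'tcp_rot': array([ 3.14159226e+00,  1.06269616e-03, -1.32701768e+00]), 'contact_force': array([ 0.33815165,  0.18817264, -0.99013568]), 'wrist_torque': array([ 0.03216488,  0.00541394, -0.04389682]), 'opening': 1.000123684732672}
```

View pics/top0.png

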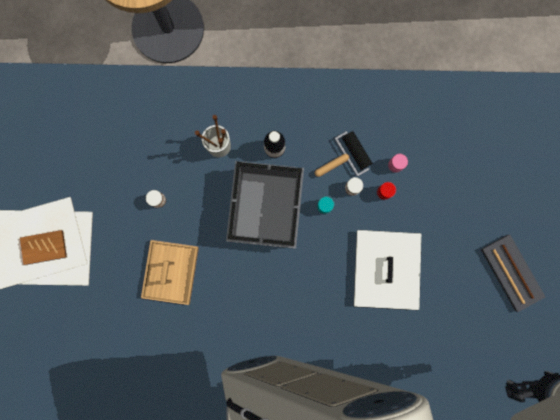

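View pics/scene0.png

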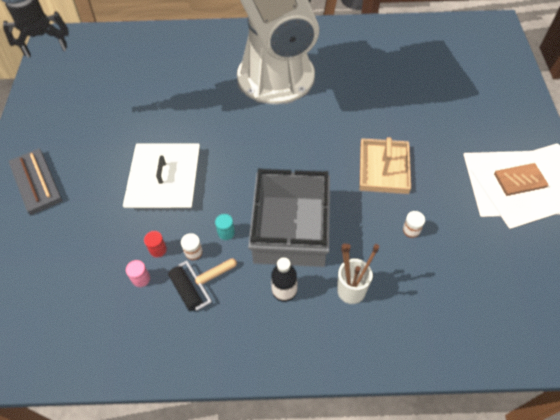

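View pics/wrist0.png

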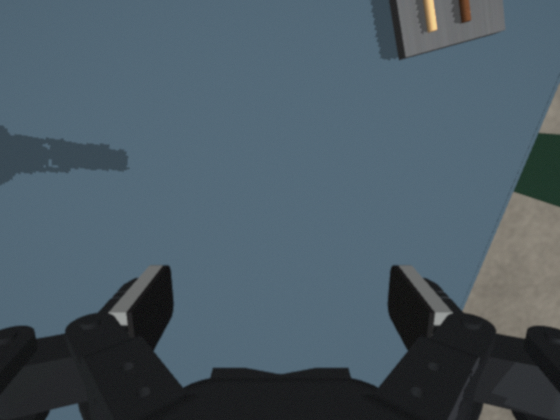

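The top view shows white-capped candidates at (155,199) and (354,186). The coloured ones at (326,205) turquoise, (387,190) red and (399,162) pink are look-alikes. I'll measure and enlarge.

Run:
```python
from h import *
s=cam('scene');t=cam('top')
im=s['image']; a=cv2.resize(im[190:310,120:270],None,fx=2.6,fy=2.6,interpolation=2); b=cv2.resize(im[190:310,350:500],None,fx=2.6,fy=2.6,interpolation=2)
cv2.imwrite('pics/crop1.png',np.hstack([a,b]))
ti=t['image']; cv2.imwrite('pics/crop2.png',cv2.resize(ti[120:320,120:440],None,fx=2.5,fy=2.5,interpolation=2))
hsv=cv2.cvtColor(ti,cv2.COLOR_BGR2HSV)
def blobs(m,mn,z,f):
    n,l,st,c=cv2.connectedComponentsWithStats(m)
    for i in range(1,n):
        if st[i,4]>mn:
            cc=max(cv2.findContours((l==i).astype('uint8'),0,2)[0],key=cv2.contourArea)
            rc=cv2.minAreaRect(cc); bx=cv2.boxPoints(rc)
            w=[onplane(f,*p,z)[:2].round(0).tolist() for p in bx]
            print(c[i].round(1),st[i].tolist(),'ctr',onplane(f,*rc[0],z).round(1),w)
white=((hsv[...,1]<60)&(hsv[...,2]>170)).astype('uint8')*255
print('white z60');blobs(white,60,60,t)
print('lid z30');blobs(white,2000,30,t)
wood=((hsv[...,0]>8)&(hsv[...,0]<25)&(hsv[...,1]>80)&(hsv[...,2]>90)).astype('uint8')*255
wood=cv2.morphologyEx(wood,cv2.MORPH_CLOSE,np.ones((5,5)))
print('wood z25');blobs(wood,500,25,t)
print(proj(t,[400,0,0]))
hs=cv2.cvtColor(im,cv2.COLOR_BGR2HSV)
print('scene white');blobs(((hs[...,1]<60)&(hs[...,2]>150)).astype('uint8')*255,60,60,s)
```

```text
white z60
[220.1 145.5] [209, 132, 20, 20, 83] ctr [751.2 155.4  60. ] [[738.0, 192.0], [787.0, 139.0], [764.0, 119.0], [715.0, 171.0]]
[274.1 136.2] [269, 132, 11, 10, 74] ctr [776.2   3.9  60. ] [[777.0, 22.0], [794.0, 5.0], [776.0, -14.0], [758.0, 3.0]]
[354.9 185. ] [348, 178, 15, 15, 182] ctr [ 640.6 -225.6   60. ] [[660.0, -206.0], [661.0, -245.0], [621.0, -245.0], [620.0, -206.0]]
[153.6 197.5] [146, 190, 16, 16, 192] ctr [595.9 337.9  60. ] [[595.0, 366.0], [625.0, 338.0], [597.0, 309.0], [567.0, 337.0]]
[ 45.6 244.7] [0, 197, 92, 92, 5791] ctr [464.4 631.9  60. ] [[589.0, 767.0], [594.0, 513.0], [342.0, 499.0], [338.0, 749.0]]
[388.  269.6] [355, 230, 66, 80, 4438] ctr [ 406.1 -316.9   60. ] [[303.0, -224.0], [515.0, -232.0], [511.0, -412.0], [299.0, -401.0]]
[384.4 269.8] [382, 261, 6, 19, 99] ctr [ 404.5 -307.9   60. ] [[429.0, -301.0], [429.0, -315.0], [380.0, -315.0], [380.0, -301.0]]
[418.2 414.6] [395, 405, 37, 15, 267] ctr [  25.9 -383.4   60. ] [[43.0, -335.0], [45.0, -432.0], [8.0, -432.0], [7.0, -335.0]]
[396.7 414.1] [377, 407, 38, 13, 66] ctr [  19.5 -337.2   60.
[... 2452 characters left out ...]
[724.0, 221.0], [822.0, 198.0]]
[203.6 297.2] [196, 283, 15, 27, 110] ctr [ 787.6 -178.7   60. ] [[818.0, -195.0], [753.0, -194.0], [757.0, -162.0], [822.0, -164.0]]
[282.7 292.2] [271, 284, 25, 16, 221] ctr [782.1   3.8  60. ] [[796.0, -26.0], [761.0, -23.0], [768.0, 34.0], [803.0, 30.0]]
[ 99.  410.6] [30, 402, 160, 18, 1610] ctr [1036.  -357.9   60. ] [[1021.0, -525.0], [1021.0, -196.0], [1050.0, -193.0], [1050.0, -517.0]]
[407.3 416.8] [253, 412, 254, 8, 1148] ctr [1059.4  193.6   60. ] [[1045.0, -63.0], [1060.0, 451.0], [1073.0, 447.0], [1059.0, -63.0]]
[207.3 417.5] [189, 414, 30, 6, 97] ctr [1051.2 -164.3   60. ] [[1046.0, -194.0], [1047.0, -135.0], [1057.0, -135.0], [1055.0, -194.0]]
```

View pics/crop1.png

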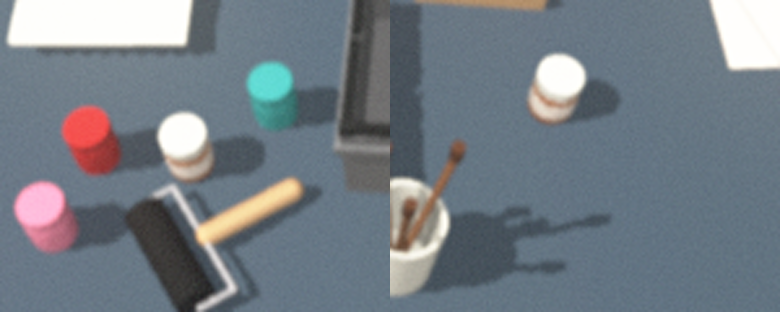

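View pics/crop2.png

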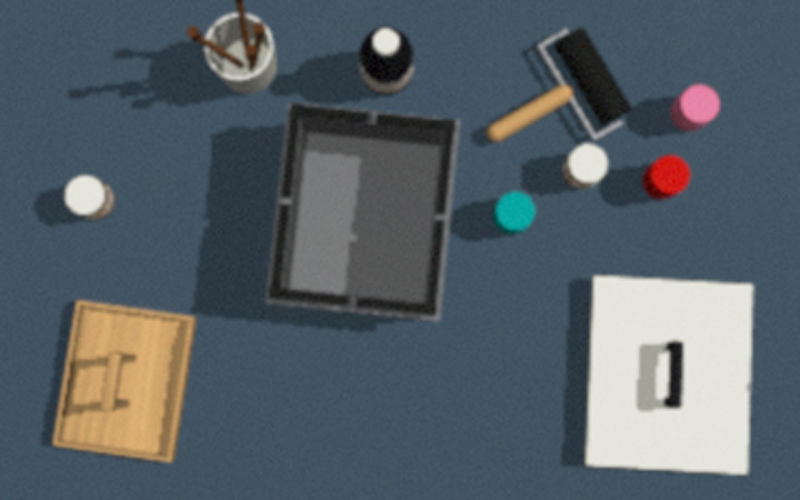

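Crop 1 confirms it: the jars at scene (190,244) and (414,222) are the only ones with a white cap and an amber/label body. So there are two jars: A at top (355,185) and B at top (154,197). Next I'll measure the box, the neighbours and the tray.

Run:
```python
from h import *
t=cam('top'); hsv=cv2.cvtColor(t['image'],cv2.COLOR_BGR2HSV)
cs=np.array([(290,104),(459,120),(439,319),(267,302)])/2.5+120
for z in (108,118):
    w=np.array([onplane(t,*p,z)[:2] for p in cs]); c=w.mean(0)
    e1=(w[0]-w[3]+w[1]-w[2])/2; e2=(w[0]-w[1]+w[3]-w[2])/2
    print('box',z,w.round(0).tolist(),c.round(1),np.linalg.norm(e1),np.linalg.norm(e2),np.arctan2(e1[1],e1[0]),np.arctan2(-e2[0],e2[1]))
for n,uv in dict(turq=(326,204.5),red=(387.3,190),pink=(399.5,162.5)).items(): print(n,onplane(t,*uv,60)[:2].round(0))
for n,uv in dict(handleEnd=(495,135),hb=(568,93),f1=(598,135),f2=(540,45)).items(): print(n,onplane(t,uv[0]/2.5+120,uv[1]/2.5+120,20)[:2].round(0))
# tray bar
for n,uv in dict(b1=(119,352),b2=(107,410)).items(): print(n,onplane(t,uv[0]/2.5+120,uv[1]/2.5+120,96)[:2].round(0))
```

```text
box 108 [[692.0, 107.0], [678.0, -78.0], [461.0, -59.0], [476.0, 126.0]] [576.5  23.6] 217.54166213054074 185.54431566757611 -0.08728760225493591 -0.0794038923563212
box 118 [[690.0, 106.0], [676.0, -78.0], [460.0, -59.0], [475.0, 125.0]] [575.4  23.4] 216.03045316923587 184.25538448166031 -0.08728760225493597 -0.07940389235632185
turq [ 584. -144.]
red [ 628. -316.]
pink [ 707. -351.]
handleEnd [ 677. -124.]
hb [ 728. -209.]
f1 [ 679. -243.]
f2 [ 784. -176.]
b1 [420. 285.]
b2 [357. 295.]
```

```bash
cat >> h.py <<'E'
def plan(x,y,z,yaw,rowmm=25.,rowrad=.11):
    """turn first (about tool z), then shift in the turned tool frame"""
    s=r.sense(); p=np.array(s['eef_pos']); R0=R.from_euler('xyz',s['tcp_rot'])
    R1=R.from_euler('xyz',[np.pi,0,yaw]); rv=(R0.inv()*R1).as_rotvec()
    d=R1.inv().apply(np.array([x,y,z])-p)
    n=int(np.ceil(max(abs(rv))/rowrad)); m=int(np.ceil(max(abs(d))/rowmm))
    print('pos',p.round(1),'rpy',np.round(s['tcp_rot'],3),'F',np.round(s['contact_force'],1),'open',round(s['opening'],3),'t',s['clock'])
    print('turn',rv.round(4),'rows',n,(rv/max(n,1)).round(4)); print('shift mm',d.round(1),'rows',m,(d/max(m,1)/1000).round(4))
E
python3 -c "
from h import *
plan(620,-226,180,-2.09,rowmm=38)"
```

```text
pos [ 150.9 -606.4  231. ] rpy [-3.142  0.    -1.327] F [0.3 0.4 0.6] open 1.001 t 0.3
turn [2.00e-04 4.00e-04 7.63e-01] rows 7 [0.00e+00 1.00e-04 1.09e-01]
shift mm [-563.  -218.6   51. ] rows 15 [-0.0375 -0.0146  0.0034]
```

{"method": "arm_command", "body": {"targets": [[0,0,0,0,0,0.109],[0,0,0,0,0,0.109],[0,0,0,0,0,0.109],[0,0,0,0,0,0.109],[0,0,0,0,0,0.109],[0,0,0,0,0,0.109],[0,0,0,0,0,0.109],[-0.0375,-0.0146,0,0,0,0],[-0.0375,-0.0146,0,0,0,0],[-0.0375,-0.0146,0,0,0,0],[-0.0375,-0.0146,0,0,0,0],[-0.0375,-0.0146,0,0,0,0],[-0.0375,-0.0146,0,0,0,0],[-0.0375,-0.0146,0,0,0,0],[-0.0375,-0.0146,0,0,0,0],[-0.0375,-0.0146,0,0,0,0],[-0.0375,-0.0146,0,0,0,0],[-0.0375,-0.0146,0,0,0,0],[-0.0375,-0.0146,0,0,0,0],[-0.0375,-0.0146,0,0,0,0]], "fingers": 0.07, "squeeze": 30}}

```text
clock: 1.97
eef_pos: [558.9, -275.9, 231.4]
tcp_rot: [-3.141, -0.0, -2.09]
contact_force: [0.3, -1.2, -0.2]
opening: 0.821
```

{"method": "arm_command", "body": {"targets": [[-0.0375,-0.0146,0.015,0,0,0],[-0.0375,-0.0146,0.015,0,0,0],[0,0,0.01,0,0,0],[0,0,0,0,0,0],[0,0,0,0,0,0]]}}

```text
clock: 2.38
eef_pos: [617.6, -228.0, 191.4]
tcp_rot: [3.14, -0.001, -2.089]
contact_force: [-0.9, -0.3, 0.8]
opening: 0.818
```

```bash
python3 -c "
from h import *
cam('wrist','w1.png'); f=cam('wrist'); print(proj(f,[641,-226,60]))
plan(641,-226,180,-2.09,rowmm=38)"
```

```text
(np.float64(262.8389793520917), np.float64(175.89980395181448))
pos [ 617.8 -229.2  192.8] rpy [-3.141 -0.    -2.091] F [-0.4 -0.6 -0.1] open 0.824 t 2.4833
turn [-0.0004 -0.0002 -0.0008] rows 1 [-0.0004 -0.0002 -0.0008]
shift mm [-14.3 -18.6  12.8] rows 1 [-0.0143 -0.0186  0.0128]
```

View pics/w1.png

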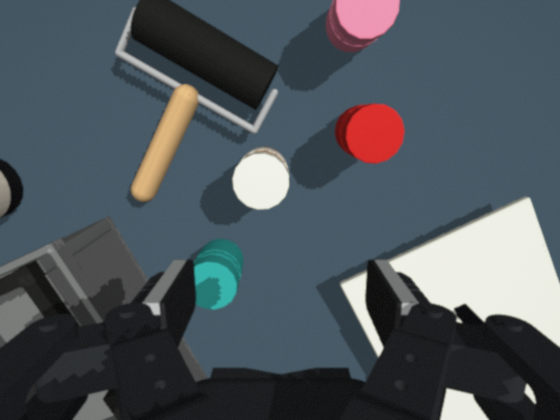

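The wrist view shows the jar's white cap at about (260,179), with red at (370,133), turquoise at (217,280) and the brayer at the upper left. The jaw direction is clear on both sides.

```bash
cat >> h.py <<'E'
def cap(f,guess,z=60):
    """white cap near a world guess -> world point"""
    u,v=proj(f,[guess[0],guess[1],z]); hs=cv2.cvtColor(f['image'],cv2.COLOR_BGR2HSV)
    m=((hs[...,1]<50)&(hs[...,2]>150)).astype('uint8'); n,l,st,c=cv2.connectedComponentsWithStats(m)
    best=min((i for i in range(1,n) if 40<st[i,4]<9000),key=lambda i:np.hypot(*(c[i]-[u,v])))
    cc=max(cv2.findContours((l==best).astype('uint8'),0,2)[0],key=cv2.contourArea)
    (a,b),rad=cv2.minEnclosingCircle(cc); e=cv2.moments(cc); a2,b2=e['m10']/e['m00'],e['m01']/e['m00']
    w=onplane(f,a2,b2,z); print('cap px',round(a2,1),round(b2,1),'circ',round(a,1),round(b,1),round(rad,1),'world',w.round(1)); return w
E
python3 -c "
from h import *
f=cam('wrist'); w=cap(f,[641,-226]); plan(w[0],w[1],28,-2.09,rowmm=18)"
```

```text
cap px 260.2 180.0 circ 260.6 179.6 30.8 world [ 639.4 -223.    60. ]
pos [ 617.9 -229.4  193.2] rpy [-3.141  0.    -2.091] F [-0.1  0.5 -0.6] open 0.821 t 2.5333
turn [-0.0011  0.     -0.0013] rows 1 [-0.0011  0.     -0.0013]
shift mm [-16.3 -15.5 165.2] rows 10 [-0.0016 -0.0016  0.0165]
```

{"method": "arm_command", "body": {"targets": [[-0.008,-0.008,0.0,0,0,0],[-0.0083,-0.0075,0.005,0,0,0],[0,0,0.02,0,0,0],[0,0,0.02,0,0,0],[0,0,0.02,0,0,0],[0,0,0.02,0,0,0],[0,0,0.02,0,0,0],[0,0,0.02,0,0,0],[0,0,0.02,0,0,0],[0,0,0.02,0,0,0],[0,0,0,0,0,0],[0,0,0,0,0,0]]}}

```text
clock: 3.53
eef_pos: [639.7, -221.7, 26.3]
tcp_rot: [3.14, -0.0, -2.09]
contact_force: [-0.3, -0.1, 0.2]
opening: 0.823
```

{"method": "arm_command", "body": {"targets": [[0,0,0,0,0,0],[0,0,0,0,0,0],[0,0,0,0,0,0],[0,0,0,0,0,0],[0,0,0,0,0,0],[0,0,0,0,0,0],[0,0,0,0,0,0],[0,0,0,0,0,0]], "fingers": 0.03, "squeeze": 40}}

```text
clock: 4.2
eef_pos: [641.2, -222.3, 29.0]
tcp_rot: [-3.138, 0.001, -2.09]
contact_force: [1.4, -0.2, 7.2]
opening: 0.502
```

{"method": "arm_command", "body": {"targets": [[0,0,-0.01,0,0,0],[0,0,-0.015,0,0,0],[0,0,-0.02,0,0,0],[0,0,-0.02,0,0,0],[0,0,-0.02,0,0,0],[0,0,-0.02,0,0,0],[0,0,-0.02,0,0,0],[0,0,-0.02,0,0,0],[0,0,-0.025,0,0,0],[0,0,-0.025,0,0,0],[0,0,-0.02,0,0,0],[0,0,0,0,0,0],[0,0,0,0,0,0]]}}

```text
clock: 5.28
eef_pos: [640.3, -222.1, 244.6]
tcp_rot: [-3.138, 0.001, -2.09]
contact_force: [0.9, 0.3, -1.0]
opening: 0.503
```

```bash
python3 -c "
from h import *
cam('wrist','w2.png')
plan(500,100,300,-3.26,rowmm=38)"
```

```text
pos [ 639.5 -221.7  242.8] rpy [-3.141  0.    -2.09 ] F [ 0.7  1.1 -1.4] open 0.505 t 5.3333
turn [-5.00e-04  5.00e-04  1.17e+00] rows 11 [-0.      0.      0.1064]
shift mm [176.5 303.  -57.2] rows 8 [ 0.0221  0.0379 -0.0072]
```

View pics/w2.png

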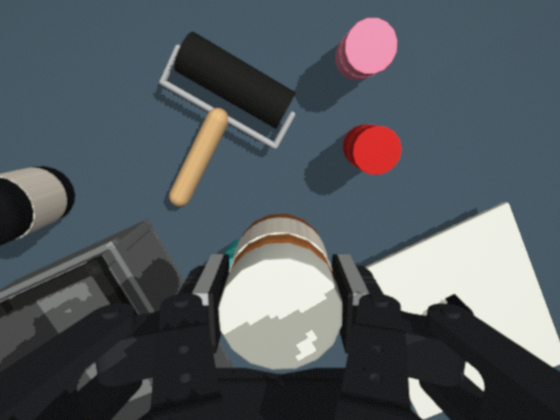

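```bash
python3 -c "
from h import *
plan(330,250,260,-0.12,rowmm=38)"
```

```text
pos [ 639.5 -221.7  242.8] rpy [-3.141  0.    -2.09 ] F [ 0.7  1.1 -1.4] open 0.505 t 5.3333
turn [-6.00e-04 -5.00e-04 -1.97e+00] rows 18 [-0.     -0.     -0.1094]
shift mm [-363.8 -431.3  -17.2] rows 12 [-0.0303 -0.0359 -0.0014]
```

{"method": "arm_command", "body": {"targets": [[0,0,0,0,0,-0.1095],[0,0,0,0,0,-0.1095],[0,0,0,0,0,-0.1095],[0,0,0,0,0,-0.1095],[0,0,0,0,0,-0.1095],[0,0,0,0,0,-0.1095],[0,0,0,0,0,-0.1095],[0,0,0,0,0,-0.1095],[0,0,0,0,0,-0.1095],[0,0,0,0,0,-0.1095],[0,0,0,0,0,-0.1095],[0,0,0,0,0,-0.1095],[0,0,0,0,0,-0.1095],[0,0,0,0,0,-0.1095],[0,0,0,0,0,-0.1095],[0,0,0,0,0,-0.1095],[0,0,0,0,0,-0.1095],[0,0,0,0,0,-0.1085],[0,0,0,0,0,0]]}}

```text
clock: 6.92
eef_pos: [638.8, -221.5, 240.5]
tcp_rot: [-3.141, 0.003, -0.115]
contact_force: [1.1, 0.2, -1.2]
opening: 0.498
```

{"method": "arm_command", "body": {"targets": [[-0.015,-0.018,-0.003,0,0,0],[-0.0303,-0.0359,-0.003,0,0,0],[-0.0303,-0.0359,-0.003,0,0,0],[-0.0303,-0.0359,-0.002,0,0,0],[-0.0303,-0.0359,-0.002,0,0,0],[-0.0303,-0.0359,-0.002,0,0,0],[-0.0303,-0.0359,-0.002,0,0,0],[-0.0303,-0.0359,0,0,0,0],[-0.0303,-0.0359,0,0,0,0],[-0.0303,-0.0359,0,0,0,0],[-0.0303,-0.0359,0,0,0,0],[-0.0303,-0.0359,0,0,0,0],[-0.015,-0.018,0,0,0,0],[0,0,0,0,0,0],[0,0,0,0,0,0]]}}

```text
clock: 8.17
eef_pos: [361.8, 200.9, 257.0]
tcp_rot: [3.141, 0.001, -0.12]
contact_force: [-0.5, -0.4, -0.7]
opening: 0.504
```

```bash
python3 -c "
from h import *
cam('wrist','w3.png');cam('top','t3.png')
plan(330,250,260,-0.12,rowmm=38)"
```

```text
pos [362.9 199.8 257.2] rpy [ 3.141  0.    -0.122] F [-0.1 -1.  -2.1] open 0.507 t 8.2667
turn [ 0.0007  0.0004 -0.0015] rows 1 [ 0.0007  0.0004 -0.0015]
shift mm [-38.7 -45.9  -2.8] rows 2 [-0.0193 -0.0229 -0.0014]
```

View pics/w3.png

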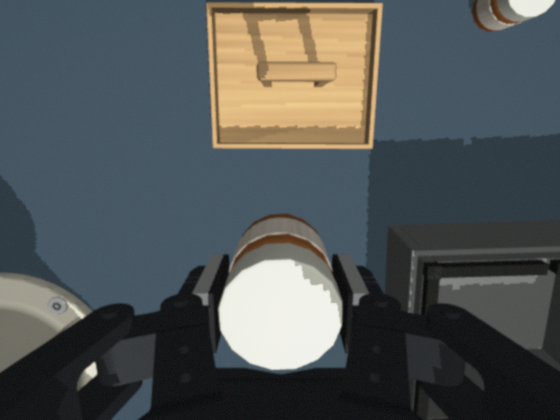

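View pics/t3.png

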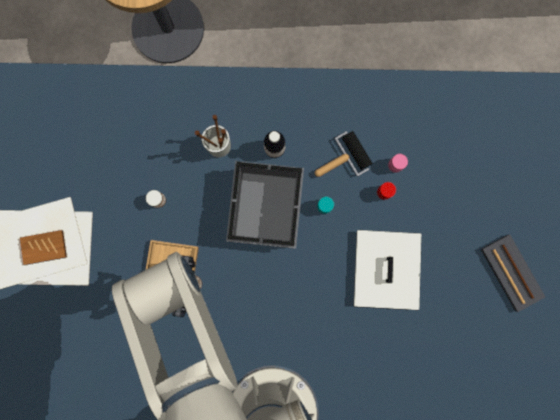

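The wrist view shows the tray corners at about (208,4), (382,4), (374,149) and (213,149), with the bar at (297,71). Jar B is at the upper right and is undisturbed in the top view.

```bash
cat >> h.py <<'E'
def tray(f,lo=500):
    hs=cv2.cvtColor(f['image'],cv2.COLOR_BGR2HSV)
    m=((hs[...,0]>8)&(hs[...,0]<25)&(hs[...,1]>80)&(hs[...,2]>80)).astype('uint8')
    m=cv2.morphologyEx(m,cv2.MORPH_CLOSE,np.ones((5,5)))
    cc=max(cv2.findContours(m,0,2)[0],key=cv2.contourArea)
    w=np.array([onplane(f,*p[0],25.)[:2] for p in cc],np.float32)
    rc=cv2.minAreaRect(w); b=cv2.boxPoints(rc); print('tray ctr',np.round(rc[0],1),'size',np.round(rc[1],1),'ang',round(np.deg2rad(rc[2]),4),b.round(0).tolist())
    return rc
E
python3 -c "
from h import *
f=cam('wrist');rc=tray(f)
for p in [(258,71),(335,71)]: print(onplane(f,*p,92).round(1))
"
```

```text
tray ctr [386.2 299.1] size [135.8 164.9] ang 1.4492 [[296.0, 242.0], [460.0, 222.0], [476.0, 356.0], [313.0, 376.0]]
[357.1 301.   92. ]
[418.6 293.6  92. ]
```

```bash
python3 -c "
from h import *
plan(333.7,268.2,33,-0.122,rowmm=20)"
```

```text
pos [363.2 199.6 257.3] rpy [ 3.141  0.    -0.122] F [ 0.6  0.1 -1.1] open 0.499 t 8.3167
turn [ 0.0007  0.0004 -0.0001] rows 1 [ 0.0007  0.0004 -0.0001]
shift mm [-37.6 -64.5 224.3] rows 12 [-0.0031 -0.0054  0.0187]
```

{"method": "arm_command", "body": {"targets": [[-0.0094,-0.016,0,0,0,0],[-0.0094,-0.016,0,0,0,0],[-0.0094,-0.016,0,0,0,0],[-0.0094,-0.0165,0,0,0,0],[0,0,0.02,0,0,0],[0,0,0.025,0,0,0],[0,0,0.025,0,0,0],[0,0,0.025,0,0,0],[0,0,0.025,0,0,0],[0,0,0.025,0,0,0],[0,0,0.02,0,0,0],[0,0,0.015,0,0,0],[0,0,0.01,0,0,0],[0,0,0.01,0,0,0],[0,0,0,0,0,0],[0,0,0,0,0,0]]}}

```text
clock: 9.65
eef_pos: [333.7, 267.9, 57.2]
tcp_rot: [3.14, 0.001, -0.122]
contact_force: [1.0, -0.9, -1.0]
opening: 0.502
```

```bash
python3 -c "
from h import *
cam('wrist','w4.png')
plan(333.7,268.2,33,-0.122,rowmm=20)"
```

```text
pos [333.9 268.3  57.7] rpy [ 3.141  0.    -0.122] F [-0.6  0.5 -1.3] open 0.502 t 9.7
turn [0.0003 0.0002 0.0001] rows 1 [0.0003 0.0002 0.0001]
shift mm [-0.2  0.2 24.7] rows 2 [-0.0001  0.0001  0.0123]
```

View pics/w4.png

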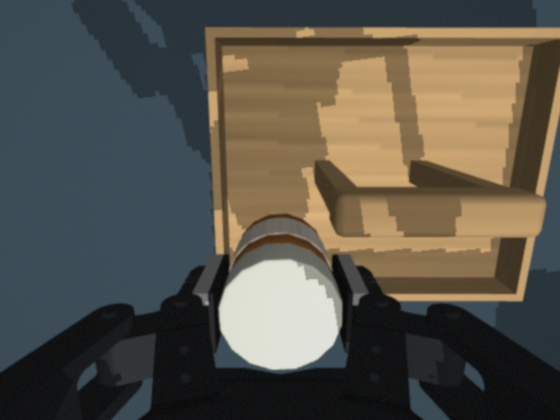

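The held jar is at (280,310), over the free near-left slot, and the bar at (440,212) is clear of the right finger.

{"method": "arm_command", "body": {"targets": [[0,0,0.01,0,0,0],[0,0,0.008,0,0,0],[0,0,0.005,0,0,0],[0,0,0.001,0,0,0],[0,0,0,0,0,0],[0,0,0,0,0,0]]}}

```text
clock: 10.2
eef_pos: [333.4, 268.9, 33.8]
tcp_rot: [-3.142, -0.0, -0.12]
contact_force: [-0.3, 0.7, -1.5]
opening: 0.503
```

{"method": "arm_command", "body": {"targets": [[0,0,0,0,0,0],[0,0,0,0,0,0],[0,0,0,0,0,0],[0,0,0,0,0,0],[0,0,0,0,0,0],[0,0,-0.01,0,0,0],[0,0,-0.02,0,0,0],[0,0,-0.025,0,0,0],[0,0,-0.03,0,0,0],[0,0,-0.03,0,0,0],[0,0,-0.03,0,0,0],[0,0,-0.03,0,0,0],[0,0,-0.03,0,0,0],[0,0,0,0,0,0]], "fingers": 0.062}}

```text
clock: 11.37
eef_pos: [335.6, 270.7, 244.0]
tcp_rot: [-3.135, -0.006, -0.12]
contact_force: [1.3, 1.9, 0.8]
opening: 0.723
```

```bash
python3 -c "
from h import *
cam('wrist','w5.png');t=cam('top'); w=cap(t,[596,338])
plan(w[0]-20,w[1],190,-0.122,rowmm=35)"
```

```text
cap px 153.5 197.5 circ 153.5 197.5 7.9 world [595.1 338.5  60. ]
pos [333.8 269.3 239.6] rpy [-3.14e+00 -2.00e-03 -1.20e-01] F [ 0.2 -1.2 -0.9] open 0.723 t 11.4667
turn [-0.002 -0.002  0.002] rows 1 [-0.002 -0.002  0.002]
shift mm [231.1 -98.1  49.6] rows 7 [ 0.033  -0.014   0.0071]
```

View pics/w5.png

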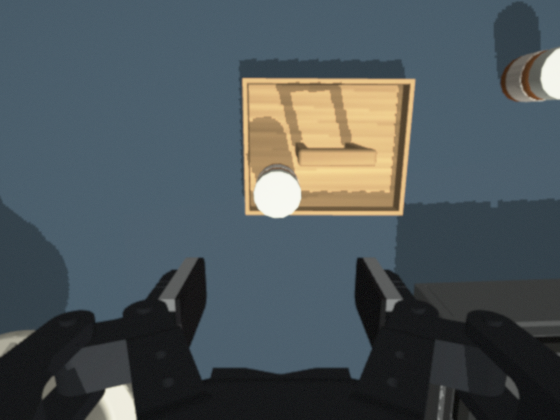

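Jar A stands in the tray, with its cap at (277,193). On to jar B.

{"method": "arm_command", "body": {"targets": [[0.02,-0.009,0,0,0,0],[0.033,-0.014,0,0,0,0],[0.033,-0.014,0,0,0,0],[0.033,-0.014,0.01,0,0,0],[0.033,-0.014,0.01,0,0,0],[0.033,-0.014,0.01,0,0,0],[0.033,-0.014,0.01,0,0,0],[0.013,-0.005,0.01,0,0,0],[0,0,0,0,0,0],[0,0,0,0,0,0]], "fingers": 0.07}}

```text
clock: 12.3
eef_pos: [573.2, 337.6, 185.6]
tcp_rot: [3.139, 0.004, -0.121]
contact_force: [-0.7, -0.6, 0.4]
opening: 0.823
```

```bash
python3 -c "
from h import *
f=cam('wrist','w6.png');w=cap(f,[596,338])
plan(w[0],w[1],28,-0.122,rowmm=35)"
```

```text
cap px 305.2 192.8 circ 304.8 191.5 30.1 world [592.6 343.2  60. ]
pos [572.9 337.8 186.8] rpy [ 3.139e+00  3.000e-03 -1.200e-01] F [0.1 0.1 0.7] open 0.822 t 12.35
turn [0.0022 0.0031 0.0018] rows 1 [0.0022 0.0031 0.0018]
shift mm [ 18.8  -7.8 158.8] rows 5 [ 0.0038 -0.0016  0.0318]
```

View pics/w6.png

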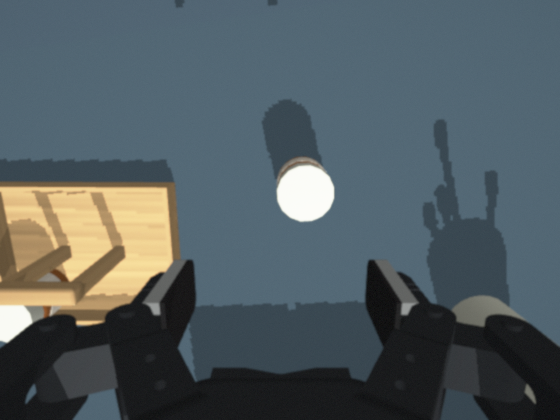

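Jar B's cap is at (305,192), with free space on both sides.

{"method": "arm_command", "body": {"targets": [[0.0095,-0.003,0.0,0,0,0],[0.0095,-0.0035,0.005,0,0,0],[0,0,0.02,0,0,0],[0,0,0.02,0,0,0],[0,0,0.02,0,0,0],[0,0,0.02,0,0,0],[0,0,0.02,0,0,0],[0,0,0.02,0,0,0],[0,0,0.02,0,0,0],[0,0,0.013,0,0,0],[0,0,0,0,0,0],[0,0,0,0,0,0]]}}

```text
clock: 13.35
eef_pos: [594.0, 342.7, 30.5]
tcp_rot: [3.141, 0.0, -0.12]
contact_force: [0.1, -0.4, 1.0]
opening: 0.819
```

{"method": "arm_command", "body": {"targets": [[0,0,0,0,0,0],[0,0,0,0,0,0],[0,0,0,0,0,0],[0,0,0,0,0,0],[0,0,0,0,0,0],[0,0,0,0,0,0],[0,0,0,0,0,0],[0,0,0,0,0,0]], "fingers": 0.03, "squeeze": 40}}

```text
clock: 14.02
eef_pos: [595.1, 343.4, 32.4]
tcp_rot: [-3.14, -0.002, -0.12]
contact_force: [-0.6, 0.4, 6.1]
opening: 0.503
```

{"method": "arm_command", "body": {"targets": [[0,0,-0.01,0,0,0],[0,0,-0.015,0,0,0],[0,0,-0.02,0,0,0],[0,0,-0.02,0,0,0],[0,0,-0.02,0,0,0],[0,0,-0.02,0,0,0],[0,0,-0.02,0,0,0],[0,0,-0.02,0,0,0],[0,0,-0.025,0,0,0],[0,0,0,0,0,0],[0,0,0,0,0,0]]}}

```text
clock: 14.93
eef_pos: [594.9, 343.2, 203.5]
tcp_rot: [-3.139, -0.003, -0.12]
contact_force: [-0.1, 0.8, -1.7]
opening: 0.499
```

```bash
python3 -c "
from h import *
f=cam('wrist','w7.png');tray(f)
plan(441.3,325.8,190,-0.122,rowmm=35)"
```

```text
tray ctr [393.7 298.8] size [139.4 164.4] ang 1.4428 [[303.0, 240.0], [466.0, 219.0], [484.0, 357.0], [321.0, 378.0]]
pos [594.1 342.7 201.6] rpy [-3.141e+00 -1.000e-03 -1.200e-01] F [-0.7 -1.3 -2.1] open 0.503 t 14.9833
turn [-0.0009 -0.0011  0.002 ] rows 1 [-0.0009 -0.0011  0.002 ]
shift mm [-149.6   35.4   11.6] rows 5 [-0.0299  0.0071  0.0023]
```

View pics/w7.png

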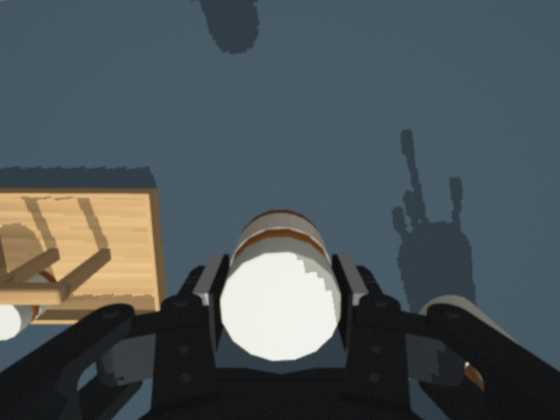

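{"method": "arm_command", "body": {"targets": [[-0.02,0.005,0,0,0,0],[-0.03,0.007,0,0,0,0],[-0.03,0.007,0,0,0,0],[-0.03,0.007,0,0,0,0],[-0.03,0.007,0,0,0,0],[-0.0096,0.0024,0,0,0,0],[0,0,0.02,0,0,0],[0,0,0.025,0,0,0],[0,0,0.025,0,0,0],[0,0,0.025,0,0,0],[0,0,0.02,0,0,0],[0,0,0.015,0,0,0],[0,0,0.01,0,0,0],[0,0,0,0,0,0],[0,0,0,0,0,0]]}}

```text
clock: 16.23
eef_pos: [441.1, 325.2, 60.1]
tcp_rot: [3.141, 0.001, -0.12]
contact_force: [-0.0, 0.5, -0.2]
opening: 0.502
```

```bash
python3 -c "
from h import *
f=cam('wrist','w8.png')
plan(441.3,325.8,36,-0.122,rowmm=35)"
```

```text
pos [441.6 325.6  60.9] rpy [-3.141 -0.    -0.12 ] F [-0.7 -0.1 -1.4] open 0.503 t 16.2833
turn [-0.0001 -0.0001  0.0019] rows 1 [-0.0001 -0.0001  0.0019]
shift mm [-0.3 -0.2 24.9] rows 1 [-0.0003 -0.0002  0.0249]
```

View pics/w8.png

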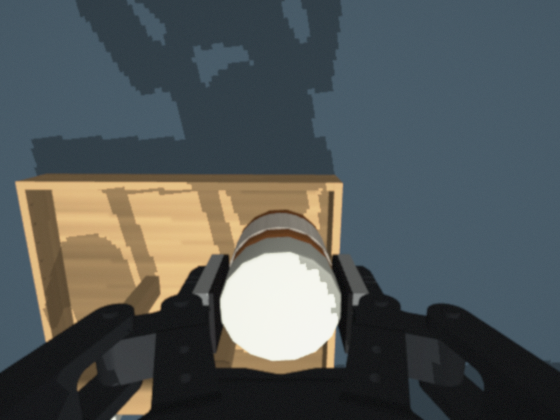

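Jar B is at (280,300), above the far-right slot and inside the wall at u≈332.

{"method": "arm_command", "body": {"targets": [[0,0,0.01,0,0,0],[0,0,0.008,0,0,0],[0,0,0.005,0,0,0],[0,0,0.001,0,0,0],[0,0,0,0,0,0],[0,0,0,0,0,0]]}}

```text
clock: 16.78
eef_pos: [441.1, 325.3, 36.4]
tcp_rot: [3.141, 0.0, -0.12]
contact_force: [-0.4, -1.2, 0.8]
opening: 0.501
```

{"method": "arm_command", "body": {"targets": [[0,0,0,0,0,0],[0,0,0,0,0,0],[0,0,0,0,0,0],[0,0,0,0,0,0],[0,0,0,0,0,0],[0,0,-0.01,0,0,0],[0,0,-0.02,0,0,0],[0,0,-0.025,0,0,0],[0,0,-0.03,0,0,0],[0,0,-0.03,0,0,0],[0,0,-0.03,0,0,0],[0,0,-0.03,0,0,0],[0,0,-0.03,0,0,0],[0,0,0,0,0,0]], "fingers": 0.062}}

```text
clock: 17.95
eef_pos: [443.7, 327.2, 248.5]
tcp_rot: [-3.135, -0.007, -0.12]
contact_force: [1.2, 1.0, 0.9]
opening: 0.727
```

```bash
python3 -c "
from h import *
plan(370,230,220,1.45,rowmm=35)"
```

```text
pos [443.7 327.2 248.5] rpy [-3.135 -0.007 -0.12 ] F [1.2 1.  0.9] open 0.727 t 17.95
turn [ 3.00e-04 -1.08e-02 -1.57e+00] rows 15 [ 0.     -0.0007 -0.1047]
shift mm [-105.4  -61.4   28.5] rows 4 [-0.0263 -0.0154  0.0071]
```

{"method": "arm_command", "body": {"targets": [[0,0,0,0,0,-0.1047],[0,0,0,0,0,-0.1047],[0,0,0,0,0,-0.1047],[0,0,0,0,0,-0.1047],[0,0,0,0,0,-0.1047],[0,0,0,0,0,-0.1047],[0,0,0,0,0,-0.1047],[0,0,0,0,0,-0.1047],[0,0,0,0,0,-0.1047],[0,0,0,0,0,-0.1047],[0,0,0,0,0,-0.1047],[0,0,0,0,0,-0.1047],[0,0,0,0,0,-0.1047],[0,0,0,0,0,-0.1047],[0,0,0,0,0,-0.1047],[-0.028,-0.015,0,0,0,0],[-0.028,-0.018,0,0,0,0],[0,-0.028,0,0,0,0],[0,0,0,0,0,0],[0,0,0,0,0,0]], "fingers": 0.05}}

```text
clock: 19.62
eef_pos: [373.3, 277.0, 242.1]
tcp_rot: [3.141, -0.001, 1.451]
contact_force: [0.4, 0.5, 0.1]
opening: 0.587
```

```bash
python3 -c "
from h import *
f=cam('wrist','w9.png');tray(f);t=cam('top');cap(t,[441,326],64);cap(t,[334,268],64)
plan(387.5,297,120,1.45,rowmm=35); print(proj(f,[387.5,297,96]))"
```

```text
tray ctr [386.3 298.7] size [134.7 164.7] ang 1.4468 [[296.0, 242.0], [460.0, 222.0], [476.0, 355.0], [313.0, 376.0]]
cap px 157.5 251.9 circ 157.5 251.9 8.3 world [443.8 320.2  64. ]
cap px 177.4 292.6 circ 177.0 291.5 8.3 world [333.4 261.2  64. ]
pos [374.7 277.6 242.1] rpy [ 3.140e+00 -1.000e-03  1.451e+00] F [-0.7 -0.2  0.7] open 0.584 t 19.7167
turn [ 0.0012 -0.0009  0.001 ] rows 1 [ 0.0012 -0.0009  0.001 ]
shift mm [ 20.8  10.4 122.1] rows 4 [0.0052 0.0026 0.0305]
(np.float64(304.815976304341), np.float64(210.18611806167877))
```

View pics/w9.png

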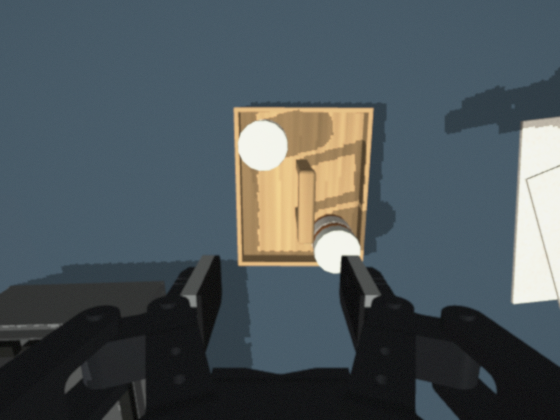

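Both jars stand in the tray, with caps at (263,146) and (337,250). The bar runs from (307,163) to (307,243).

```bash
python3 -c "
from h import *
f=cam('wrist')
cv2.imwrite('pics/w9c.png',cv2.resize(f['image'][140:280,220:380],None,fx=4,fy=4,interpolation=2))
for p in [(307,205),(307,172),(307,243)]: print(onplane(f,*p,96).round(1))"
```

```text
[384.8 299.9  96. ]
[357.3 302.6  96. ]
[418.2 296.6  96. ]
```

View pics/w9c.png

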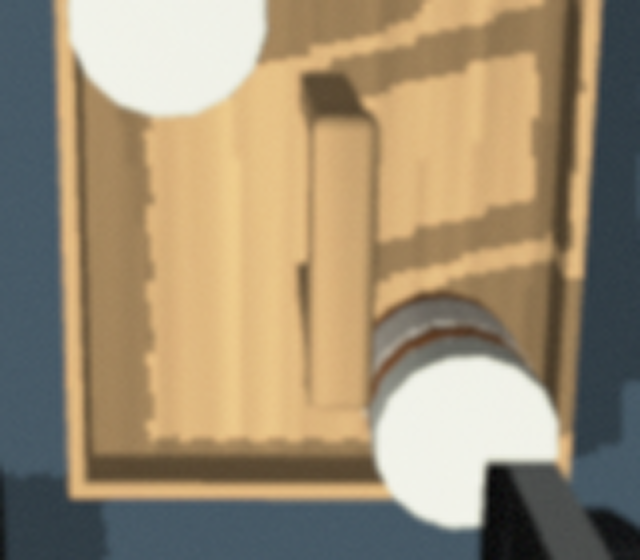

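{"method": "arm_command", "body": {"targets": [[0.0105,0.005,0,0,0,0],[0.0105,0.005,0.01,0,0,0],[0,0,0.025,0,0,0],[0,0,0.025,0,0,0],[0,0,0.025,0,0,0],[0,0,0.025,0,0,0],[0,0,0.02,0,0,0],[0,0,0.015,0,0,0],[0,0,0.01,0,0,0],[0,0,0.01,0,0,0],[0,0,0.007,0,0,0],[0,0,0,0,0,0],[0,0,0,0,0,0]]}}

```text
clock: 20.85
eef_pos: [386.7, 297.0, 69.6]
tcp_rot: [3.142, -0.0, 1.45]
contact_force: [0.5, -0.3, -0.1]
opening: 0.586
```

```bash
python3 -c "
from h import *
cam('wrist','w10.png'); plan(387,298,69,1.45)"
```

```text
pos [386.9 297.1  70. ] rpy [ 3.141e+00 -1.000e-03  1.450e+00] F [-0.6 -0.1  0.5] open 0.588 t 20.9
turn [ 0.0005 -0.0005  0.0005] rows 1 [ 0.0005 -0.0005  0.0005]
shift mm [0.9 0.  1. ] rows 1 [0.0009 0.     0.001 ]
```

View pics/w10.png

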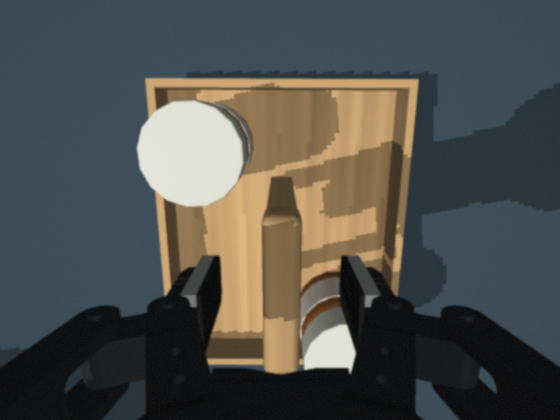

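{"method": "arm_command", "body": {"targets": [[0,0,0,0,0,0],[0,0,0,0,0,0],[0,0,0,0,0,0],[0,0,0,0,0,0],[0,0,0,0,0,0],[0,0,0,0,0,0],[0,0,0,0,0,0],[0,0,0,0,0,0],[0,0,0,0,0,0],[0,0,0,0,0,0]], "fingers": 0.0, "squeeze": 100}}

```text
clock: 21.73
eef_pos: [386.9, 297.2, 70.4]
tcp_rot: [3.141, -0.001, 1.45]
contact_force: [-1.2, 0.5, 6.0]
opening: 0.145
```

{"method": "arm_command", "body": {"targets": [[0,0,-0.003,0,0,0],[0,0,-0.006,0,0,0],[0,0,-0.008,0,0,0],[0,0,-0.01,0,0,0],[0,0,-0.01,0,0,0],[0,0,-0.01,0,0,0],[0,0,-0.01,0,0,0],[0,0,-0.01,0,0,0],[0,0,-0.008,0,0,0],[0,0,-0.005,0,0,0],[0,0,0,0,0,0],[0,0,0,0,0,0],[0,0,0,0,0,0]]}}

```text
clock: 22.82
eef_pos: [386.1, 296.6, 149.2]
tcp_rot: [-3.141, 0.001, 1.45]
contact_force: [-0.0, -0.1, -6.0]
opening: 0.144
```

```bash
python3 -c "
from h import *
cam('wrist','w11.png');cam('scene','s11.png'); plan(577,23.5,300,1.488)"
```

```text
pos [386.1 296.6 149. ] rpy [-3.141e+00  1.000e-03  1.451e+00] F [-0.3 -0.6 -6.4] open 0.144 t 22.9167
turn [-0.0008  0.0008 -0.0375] rows 1 [-0.0008  0.0008 -0.0375]
shift mm [-256.3  212.8 -151. ] rows 11 [-0.0233  0.0193 -0.0137]
```

View pics/w11.png

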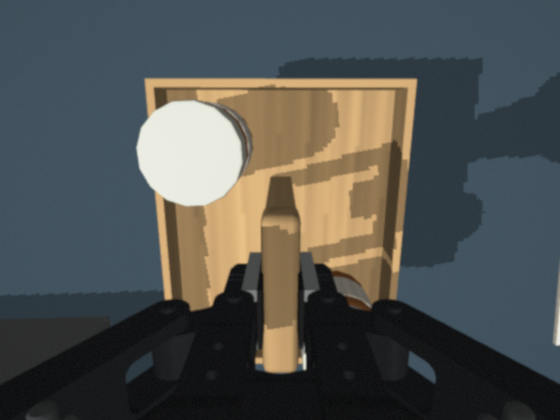

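View pics/s11.png

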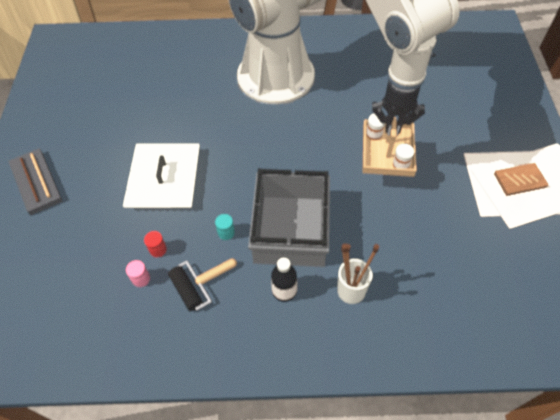

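Lifted level: jars at wrist (193,152) and (345,290). I'll raise it further and carry it to the box.

{"method": "arm_command", "body": {"targets": [[0,0,-0.007,0,0,0],[0,0,-0.012,0,0,0],[0,0,-0.015,0,0,0],[0,0,-0.015,0,0,0],[0,0,-0.015,0,0,0],[0,0,-0.015,0,0,0],[0,0,-0.012,0,0,0],[0,0,-0.007,0,0,0],[0,0,0,0,0,-0.019],[0,0,0,0,0,-0.0185],[0,0,0,0,0,0]]}}

```text
clock: 23.83
eef_pos: [386.0, 296.5, 246.8]
tcp_rot: [-3.141, 0.001, 1.49]
contact_force: [0.5, -0.2, -4.9]
opening: 0.139
```

{"method": "arm_command", "body": {"targets": [[-0.004,0.0033,0,0,0,0],[-0.009,0.0075,0,0,0,0],[-0.014,0.0116,0,0,0,0],[-0.017,0.0141,0,0,0,0],[-0.018,0.015,0,0,0,0],[-0.018,0.015,0,0,0,0],[-0.018,0.015,0,0,0,0],[-0.018,0.015,0,0,0,0],[-0.018,0.015,0,0,0,0],[-0.018,0.015,0,0,0,0],[-0.018,0.015,0,0,0,0],[-0.018,0.015,0,0,0,0],[-0.018,0.015,0,0,0,0],[-0.0165,0.0137,0,0,0,0],[-0.013,0.0108,0,0,0,0],[-0.009,0.0075,0,0,0,0],[-0.006,0.005,0,0,0,0],[0,0,0,0,0,0],[0,0,0,0,0,0]]}}

```text
clock: 25.42
eef_pos: [573.1, 29.9, 247.2]
tcp_rot: [-3.141, -0.0, 1.487]
contact_force: [0.6, 0.3, -5.7]
opening: 0.145
```

```bash
python3 -c "
from h import *
cam('wrist','w12.png');cam('scene','s12.png');cam('top','t12.png'); plan(577,23.5,240,1.488)"
```

```text
pos [573.   30.7 247.5] rpy [-3.141 -0.     1.489] F [-0.9  0.  -6. ] open 0.139 t 25.5667
turn [-0.0005 -0.0002  0.0007] rows 1 [-0.0005 -0.0002  0.0007]
shift mm [-6.8  4.6  7.5] rows 1 [-0.0068  0.0046  0.0075]
```

View pics/w12.png

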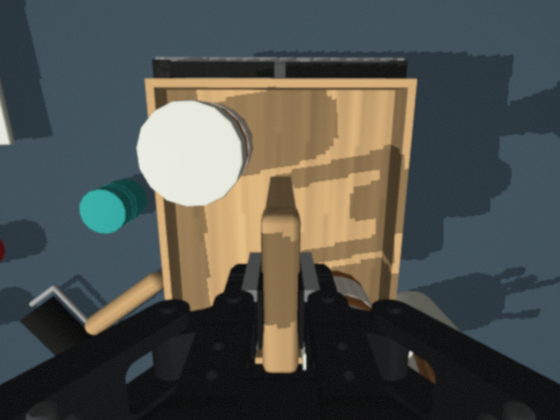

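View pics/s12.png

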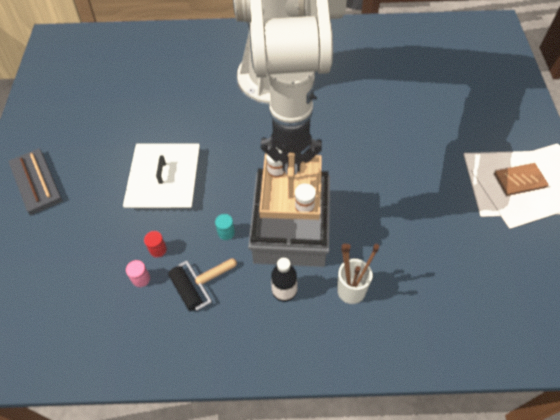

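Run:
```python
from h import *
f=cam('wrist')
for p in [(153,60),(153,76),(407,60),(407,76),(279,60),(279,77)]: print(p,onplane(f,*p,118).round(1),onplane(f,*p,108).round(1))
im=cv2.imread('pics/top0.png')[150:260,215:315]
im=cv2.convertScaleAbs(im,alpha=1.8)
cv2.imwrite('pics/boxc.png',cv2.resize(im,None,fx=5.4,fy=5.4,interpolation=2))
s=cv2.imread('pics/scene0.png')[160:275,240:340]
cv2.imwrite('pics/boxs.png',cv2.resize(cv2.convertScaleAbs(s,alpha=1.6),None,fx=5.2,fy=5.2,interpolation=2))
```

```text
(153, 60) [463.4 -49.6 118. ] [461.8 -52.8 108. ]
(153, 76) [473.9 -51.5 118. ] [472.7 -54.7 108. ]
(407, 60) [477.9 129.2 118. ] [476.9 132.6 108. ]
(407, 76) [488.6 129.3 118. ] [488.  132.7 108. ]
(279, 60) [470.6  39.1 118. ] [469.3  39.1 108. ]
(279, 77) [481.9  38.1 118. ] [481.   38.2 108. ]
```

View pics/boxc.png

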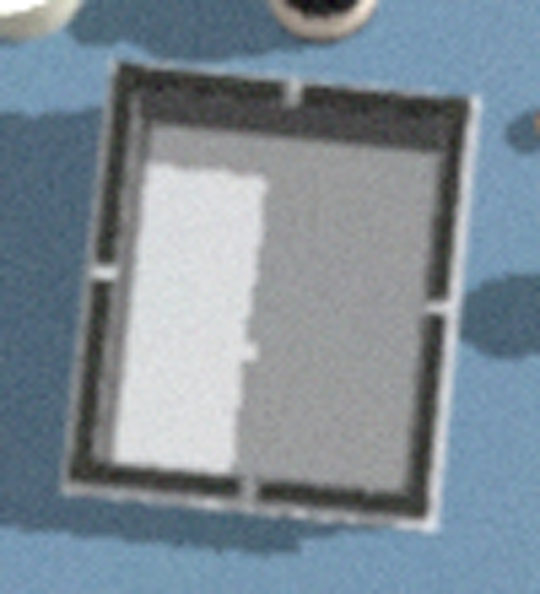

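View pics/boxs.png

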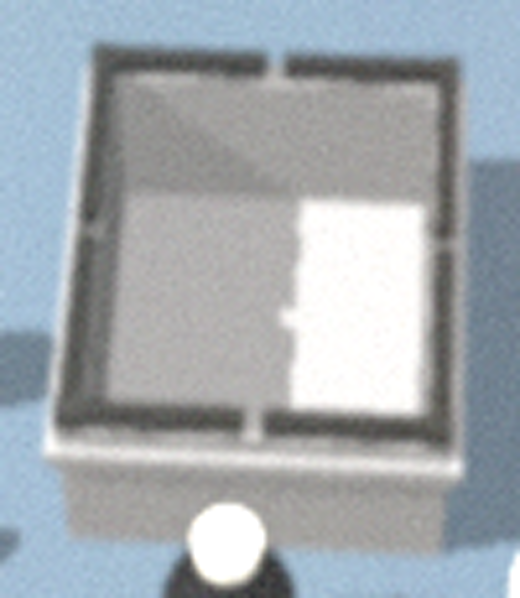

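Run:
```python
from h import *
t=cam('top');s=cam('scene')
g=lambda p,k,o:((p[0]+.5)/k-.5+o[0],(p[1]+.5)/k-.5+o[1])
for f,k,o,P in [(t,5.4,(215,150),[(293,90),(247,488),(103,272),(438,307)]),(s,5.2,(240,160),[(276,65),(253,422),(92,230),(446,243)])]:
    w=np.array([onplane(f,*g(p,k,o),110)[:2] for p in P]); print(w.round(1).tolist(),w[:2].mean(0).round(1),w[2:].mean(0).round(1))
    a=w[0]-w[1]; b=w[2]-w[3]; print(np.arctan2(a[1],a[0]),np.arctan2(-b[0],b[1]),np.linalg.norm(a),np.linalg.norm(b))
```

```text
[[680.4, 16.6], [479.4, 35.6], [586.2, 110.0], [571.6, -58.1]] [579.9  26.1] [578.9  25.9]
-0.0942015567928863 -0.08711569435408414 201.91347635304106 168.72126858733188
[[474.4, 38.1], [674.8, 20.5], [568.4, -52.2], [581.5, 114.1]] [574.6  29.3] [574.9  31. ]
3.0542012909073013 3.0628444728378366 201.15171258679206 166.84024356606312
```

```bash
python3 -c "
from h import *
plan(576.5,28.7,140,1.482)"
```

```text
pos [573.2  30.6 247.7] rpy [ 3.142 -0.     1.489] F [-0.1  0.3 -5.4] open 0.144 t 25.7167
turn [ 0.0001 -0.0001  0.0069] rows 1 [ 0.0001 -0.0001  0.0069]
shift mm [ -1.6   3.4 107.7] rows 5 [-0.0003  0.0007  0.0215]
```

{"method": "arm_command", "body": {"targets": [[-0.0008,0.0017,0,0,0,0.007],[-0.0008,0.0017,0.004,0,0,0],[0,0,0.01,0,0,0],[0,0,0.012,0,0,0],[0,0,0.012,0,0,0],[0,0,0.01,0,0,0],[0,0,0.005,0,0,0],[0,0,0,0,0,0],[0,0,0,0,0,0]]}}

```text
clock: 26.47
eef_pos: [576.6, 28.1, 194.1]
tcp_rot: [-3.141, 0.0, 1.481]
contact_force: [0.0, 0.7, -4.9]
opening: 0.143
```

```bash
python3 -c "
from h import *
cam('wrist','w13.png');cam('scene','s13.png'); plan(576.5,28.7,76,1.482)"
```

```text
pos [577.2  28.1 195.1] rpy [ 3.141 -0.     1.481] F [ 1.3 -0.6 -5.1] open 0.151 t 26.5667
turn [ 0.0009 -0.0002 -0.001 ] rows 1 [ 0.0009 -0.0002 -0.001 ]
shift mm [  0.6  -0.8 119.1] rows 5 [ 0.0001 -0.0002  0.0238]
```

View pics/w13.png

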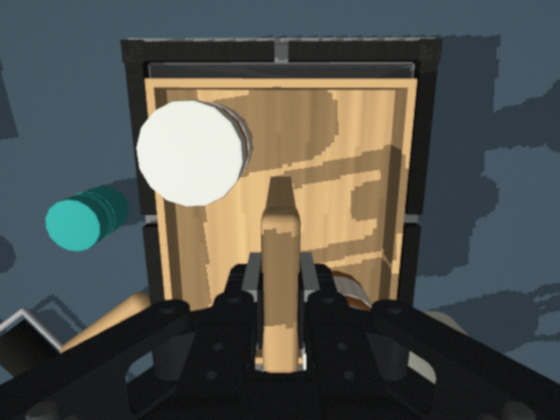

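The tray is centred laterally over the mouth: box side gaps at (150,218) and (411,218), tray rim 147 to 416.

```bash
python3 -c "
from h import *
f=cam('wrist')
a=onplane(f,150,218,110);b=onplane(f,411,218,110);c=onplane(f,281,52,110);print(a,b,(a+b)/2,c)
T=[onplane(f,*p,150) for p in [(147,80),(416,80)]];m=(T[0]+T[1])/2;print(T,m, m+67*0+82*np.array([np.cos(-.089),np.sin(-.089),0]))"
```

```text
[570.28579366 -56.99369338 110.        ] [585.73325536 115.14552203 110.        ] [578.00952451  29.07591432 110.        ] [476.73425423  38.3544525  110.        ]
[array([489.62280278, -29.42226838, 150.        ]), array([501.44921184, 103.06436736, 150.        ])] [495.53600731  36.82104949 150.        ] [577.21146062  29.53268025 150.        ]
```

Tray and box centres agree within 1 mm, so I'll lower it.

{"method": "arm_command", "body": {"targets": [[0,0,0.006,0,0,0],[0,0,0.01,0,0,0],[0,0,0.012,0,0,0],[0,0,0.012,0,0,0],[0,0,0.012,0,0,0],[0,0,0.012,0,0,0],[0,0,0.012,0,0,0],[0,0,0.012,0,0,0],[0,0,0.01,0,0,0],[0,0,0.007,0,0,0],[0,0,0.005,0,0,0],[0,0,0.003,0,0,0],[0,0,0,0,0,0],[0,0,0,0,0,0]]}}

```text
clock: 27.78
eef_pos: [577.1, 28.1, 81.8]
tcp_rot: [3.141, -0.0, 1.481]
contact_force: [0.2, 0.6, -5.9]
opening: 0.143
```

```bash
python3 -c "
from h import *
plan(576.5,28.7,76,1.482)"
```

```text
pos [577.1  28.1  81.8] rpy [ 3.141 -0.     1.481] F [ 0.2  0.6 -5.9] open 0.143 t 27.7833
turn [ 0.0005 -0.0001 -0.001 ] rows 1 [ 0.0005 -0.0001 -0.001 ]
shift mm [ 0.6 -0.6  5.8] rows 1 [ 0.0006 -0.0006  0.0058]
```

{"method": "arm_command", "body": {"targets": [[0,0,0.002,0,0,0],[0,0,0.002,0,0,0],[0,0,0.001,0,0,0],[0,0,0,0,0,0],[0,0,0,0,0,0]]}}

```text
clock: 28.2
eef_pos: [576.7, 28.0, 76.6]
tcp_rot: [3.142, -0.0, 1.481]
contact_force: [0.8, 0.1, -6.5]
opening: 0.145
```

{"method": "arm_command", "body": {"targets": [[0,0,0.001,0,0,0],[0,0,0,0,0,0],[0,0,0,0,0,0]]}}

```text
clock: 28.45
eef_pos: [576.9, 28.1, 76.4]
tcp_rot: [3.141, -0.0, 1.481]
contact_force: [-3.9, -0.0, 5.9]
opening: 0.146
```

Contact: the force has flipped sign, so the tray is on the floor. Opening the fingers.

{"method": "arm_command", "body": {"targets": [[0,0,0,0,0,0],[0,0,0,0,0,0],[0,0,0,0,0,0],[0,0,0,0,0,0],[0,0,0,0,0,0],[0,0,0,0,0,0],[0,0,-0.01,0,0,0],[0,0,-0.02,0,0,0],[0,0,-0.025,0,0,0],[0,0,-0.03,0,0,0],[0,0,-0.03,0,0,0],[0,0,-0.03,0,0,0],[0,0,-0.03,0,0,0],[0,0,-0.02,0,0,0],[0,0,0,0,0,0]], "fingers": 0.05, "squeeze": 60}}

```text
clock: 29.7
eef_pos: [579.0, 28.2, 276.4]
tcp_rot: [3.134, -0.001, 1.481]
contact_force: [0.5, -0.4, 0.5]
opening: 0.587
```

```bash
python3 -c "
from h import *
cam('wrist','w14.png');cam('top','t14.png');cam('scene','s14.png'); plan(406,-300,270,1.534)"
```

```text
pos [576.4  28.  270.5] rpy [-3.142 -0.     1.481] F [ 0.4 -0.3 -1. ] open 0.589 t 29.85
turn [-0.0001 -0.     -0.053 ] rows 1 [-0.0001 -0.     -0.053 ]
shift mm [-334.1 -158.2    0.5] rows 14 [-0.0239 -0.0113  0.    ]
```

View pics/w14.png

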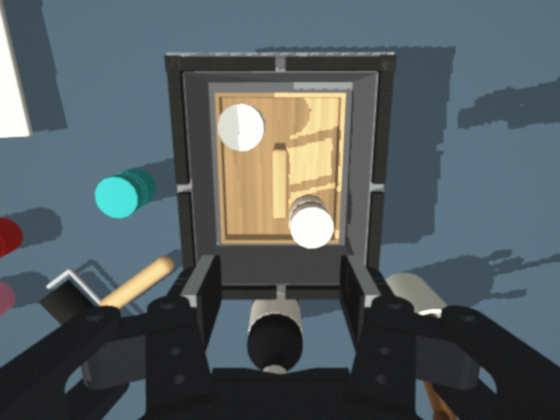

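View pics/s14.png

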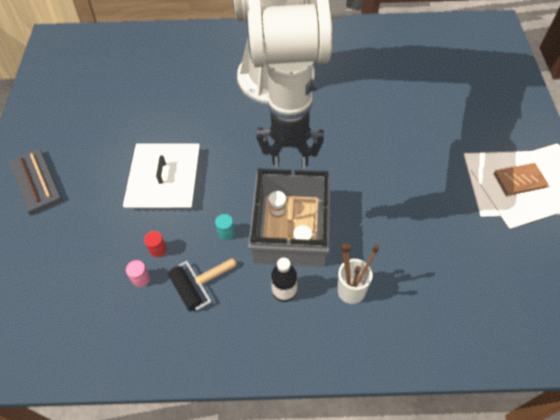

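The tray with both jars stands centred in the box: gasket gaps at (280,64), (281,292), (184,187) and (377,187).

```bash
python3 -c "
from h import *
f=cam('wrist')
P=[(280.5,64),(281,292),(184,187.5),(377,187)]
w=np.array([onplane(f,*p,109)[:2] for p in P]);print(w.round(1).tolist(),w[:2].mean(0),w[2:].mean(0))
a=w[1]-w[0];b=w[3]-w[2];print(np.arctan2(a[1],a[0]),np.arctan2(-b[0],b[1]),np.linalg.norm(a),np.linalg.norm(b))
"
```

```text
[[472.9, 38.4], [671.3, 21.2], [564.6, -53.4], [579.0, 112.6]] [572.08661905  29.83114607] [571.80140052  29.63143815]
-0.08651104168179369 -0.08670891519856024 199.09426789618314 166.656386585592
```

{"method": "arm_command", "body": {"targets": [[-0.012,-0.006,0,0,0,-0.053],[-0.025,-0.012,0,0,0,0],[-0.033,-0.0155,0,0,0,0],[-0.033,-0.0155,0,0,0,0],[-0.033,-0.0155,0,0,0,0],[-0.033,-0.0155,0,0,0,0],[-0.033,-0.0155,0,0,0,0],[-0.033,-0.0155,0,0,0,0],[-0.033,-0.0155,0,0,0,0],[-0.033,-0.0155,0,0,0,0],[-0.02,-0.0102,0,0,0,0],[-0.012,-0.006,0,0,0,0],[0,0,0,0,0,0],[0,0,0,0,0,0]]}}

```text
clock: 31.07
eef_pos: [405.0, -298.5, 269.4]
tcp_rot: [-3.14, -0.001, 1.532]
contact_force: [-0.5, -0.1, -0.7]
opening: 0.586
```

```bash
python3 -c "
from h import *
cam('wrist','w15.png'); plan(406,-320,270,1.534)"
```

```text
pos [ 405.5 -298.   269.6] rpy [-3.140e+00 -1.000e-03  1.533e+00] F [-0.3  0.2  0.3] open 0.586 t 31.1167
turn [-0.0014 -0.0014 -0.0007] rows 1 [-0.0014 -0.0014 -0.0007]
shift mm [-22.    1.4  -0.4] rows 1 [-0.022   0.0014 -0.0004]
```

View pics/w15.png

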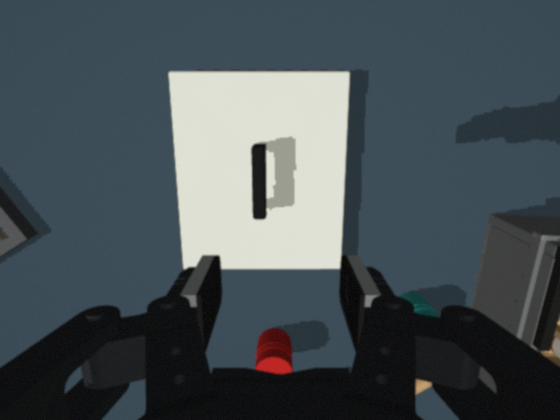

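The lid plate is at u 170–349, v 72–269, and its handle bar is at (259,181). Measuring it now that the arm has settled.

```bash
cat >> h.py <<'E'
def lid(f,z=30.):
    hs=cv2.cvtColor(f['image'],cv2.COLOR_BGR2HSV)
    m=((hs[...,1]<60)&(hs[...,2]>140)).astype('uint8')
    cc=max(cv2.findContours(m,0,2)[0],key=cv2.contourArea); h=cv2.convexHull(cc)
    ap=cv2.approxPolyDP(h,0.03*cv2.arcLength(h,True),True)[:,0]
    w=np.array([onplane(f,*p,z)[:2] for p in cc[:,0]],np.float32); rc=cv2.minAreaRect(w)
    print('lid px',ap.tolist(),'ctr',np.round(rc[0],1),'size',np.round(rc[1],1),'ang',round(np.deg2rad(rc[2]),4))
    mm=np.zeros_like(m); cv2.fillPoly(mm,[ap],1); mm=cv2.erode(mm,np.ones((9,9)))
    d=((hs[...,2]<70)&(mm>0)).astype('uint8'); c2=cv2.findContours(d,0,2)[0]
    if c2:
        c2=max(c2,key=cv2.contourArea); q=cv2.minAreaRect(c2); print('handle px',np.round(q[0],1),np.round(q[1],1),'->',onplane(f,*q[0],z+37).round(1),'@top')
E
python3 -c "
from h import *
f=cam('wrist'); lid(f); plan(406,-320,270,1.534)"
```

```text
lid px [[347, 71], [339, 267], [184, 268], [168, 72]] ctr [ 403.7 -318.6] size [182. 213.] ang 1.5331
handle px [258.4 180.5] [73.2 12.6] -> [ 401.4 -317.9   67. ] @top
pos [ 405.8 -297.7  269.9] rpy [-3.141e+00 -1.000e-03  1.534e+00] F [ 0.9  0.1 -1.3] open 0.585 t 31.1667
turn [-0.001  -0.0012  0.0001] rows 1 [-0.001  -0.0012  0.0001]
shift mm [-22.2   1.   -0.1] rows 1 [-0.0222  0.001  -0.0001]
```

{"method": "arm_command", "body": {"targets": [[-0.01,-0.001,0,0,0,0],[-0.0105,-0.0012,0,0,0,0],[0,0,0.015,0,0,0],[0,0,0.025,0,0,0],[0,0,0.03,0,0,0],[0,0,0.03,0,0,0],[0,0,0.03,0,0,0],[0,0,0.025,0,0,0],[0,0,0.015,0,0,0],[0,0,0,0,0,0],[0,0,0,0,0,0],[0,0,0,0,0,0]]}}

```text
clock: 32.17
eef_pos: [403.6, -319.7, 101.5]
tcp_rot: [3.141, 0.001, 1.534]
contact_force: [0.7, 0.6, -0.4]
opening: 0.587
```

```bash
python3 -c "
from h import *
f=cam('wrist','w16.png'); lid(f); plan(403.5,-318.3,44,1.534)"
```

```text
lid px [[444, 39], [350, 367], [210, 366], [145, 301], [117, 39]] ctr [ 403.5 -318.8] size [180. 212.] ang 1.5327
handle px [206. 299.] [72.1 77.8] -> [ 434.4 -360.8   67. ] @top
pos [ 403.7 -319.8  101.8] rpy [3.140e+00 1.000e-03 1.534e+00] F [0.3 0.4 0.4] open 0.587 t 32.2167
turn [0.0017 0.0013 0.0002] rows 1 [0.0017 0.0013 0.0002]
shift mm [ 1.4 -0.3 57.8] rows 3 [ 0.0005 -0.0001  0.0193]
```

View pics/w16.png

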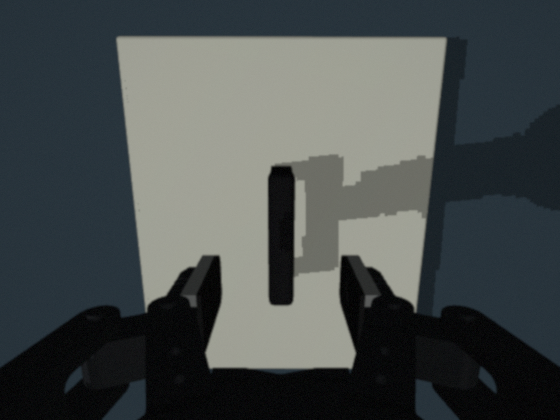

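The bar is at (281,235), centred between the fingers. Descending and gripping.

{"method": "arm_command", "body": {"targets": [[0.0005,0,0.012,0,0,0],[0,0,0.015,0,0,0],[0,0,0.012,0,0,0],[0,0,0.01,0,0,0],[0,0,0.007,0,0,0],[0,0,0,0,0,0],[0,0,0,0,0,0]]}}

```text
clock: 32.8
eef_pos: [403.0, -318.6, 44.9]
tcp_rot: [3.141, 0.0, 1.534]
contact_force: [0.1, -0.4, 0.4]
opening: 0.587
```

{"method": "arm_command", "body": {"targets": [[0,0,0,0,0,0],[0,0,0,0,0,0],[0,0,0,0,0,0],[0,0,0,0,0,0],[0,0,0,0,0,0],[0,0,0,0,0,0],[0,0,0,0,0,0],[0,0,0,0,0,0],[0,0,0,0,0,0],[0,0,0,0,0,0]], "fingers": 0.0, "squeeze": 90}}

```text
clock: 33.63
eef_pos: [403.2, -318.7, 45.4]
tcp_rot: [3.141, 0.001, 1.534]
contact_force: [-1.6, 1.0, 6.0]
opening: 0.141
```

{"method": "arm_command", "body": {"targets": [[0,0,-0.004,0,0,0],[0,0,-0.008,0,0,0],[0,0,-0.015,0,0,0],[0,0,-0.02,0,0,0],[0,0,-0.02,0,0,0],[0,0,-0.02,0,0,0],[0,0,-0.02,0,0,0],[0,0,-0.02,0,0,0],[0,0,-0.02,0,0,0],[0,0,-0.02,0,0,0],[0,0,-0.015,0,0,0],[0,0,-0.008,0,0,0],[0,0,0,0,0,0],[0,0,0,0,0,0]]}}

```text
clock: 34.8
eef_pos: [402.6, -318.3, 234.4]
tcp_rot: [3.142, 0.0, 1.534]
contact_force: [-0.8, -0.9, -4.0]
opening: 0.141
```

```bash
python3 -c "
from h import *
f=cam('wrist','w17.png'); s=r.sense(); lid(f,s['eef_pos'][2]-44+30); plan(577,29.3,240,1.484)"
```

```text
lid px [[503, 13], [478, 174], [102, 328], [56, 13]] ctr [ 368.8 -316.4] size [178.7 142.3] ang 1.5349
handle px [279.8 225.9] [44.9 87.1] -> [ 374.8 -316.7  256.8] @top
pos [ 402.3 -318.   233.8] rpy [-3.141e+00 -1.000e-03  1.534e+00] F [ 0.1  0.7 -4.3] open 0.144 t 34.85
turn [-0.001  -0.0007  0.05  ] rows 1 [-0.001  -0.0007  0.05  ]
shift mm [361.2 143.9  -6.2] rows 15 [ 0.0241  0.0096 -0.0004]
```

View pics/w17.png

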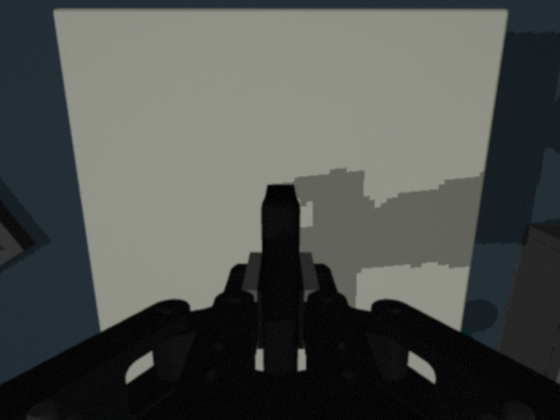

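Lid is held level, front edge from (54,10) to (507,10). Carrying it over the box.

{"method": "arm_command", "body": {"targets": [[0.006,0.0024,0,0,0,0.05],[0.013,0.0052,0,0,0,0],[0.02,0.008,0,0,0,0],[0.025,0.01,0,0,0,0],[0.025,0.01,0,0,0,0],[0.025,0.01,0,0,0,0],[0.025,0.01,0,0,0,0],[0.025,0.01,0,0,0,0],[0.025,0.01,0,0,0,0],[0.025,0.01,0,0,0,0],[0.025,0.01,0,0,0,0],[0.025,0.01,0,0,0,0],[0.025,0.01,0,0,0,0],[0.025,0.01,0,0,0,0],[0.0215,0.0084,0,0,0,0],[0.015,0.006,0,0,0,0],[0.0105,0.004,0,0,0,0],[0.006,0.0024,0,0,0,0],[0,0,0,0,0,0],[0,0,0,0,0,0]]}}

```text
clock: 36.52
eef_pos: [579.7, 34.2, 233.9]
tcp_rot: [-3.14, 0.001, 1.484]
contact_force: [0.6, 0.2, -4.1]
opening: 0.146
```

```bash
python3 -c "
from h import *
f=cam('wrist','w18.png'); s=r.sense(); z=s['eef_pos'][2]-44.5+30
for p in [(54,10),(507,10)]: print(onplane(f,*p,z).round(1))
plan(577,29.3,200,1.484)"
```

```text
[466.8 -45.1 219.6]
[482.1 133.3 219.6]
pos [579.6  33.8 234.1] rpy [-3.141e+00  1.000e-03  1.484e+00] F [-0.4  0.1 -3.9] open 0.137 t 36.5667
turn [-0.0011  0.0006 -0.0003] rows 1 [-0.0011  0.0006 -0.0003]
shift mm [-4.8 -2.2 34.1] rows 2 [-0.0024 -0.0011  0.0171]
```

View pics/w18.png

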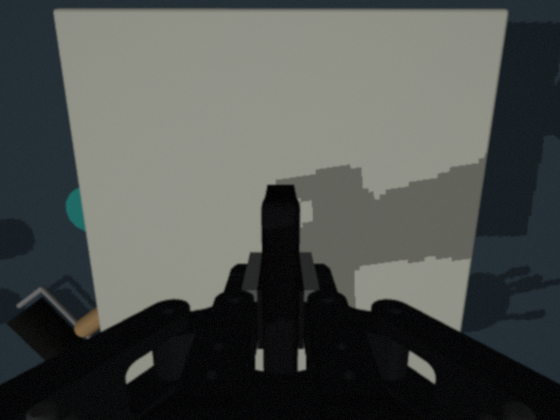

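{"method": "arm_command", "body": {"targets": [[-0.0024,-0.0011,0,0,0,0],[-0.0022,-0.001,0.005,0,0,0],[0,0,0.01,0,0,0],[0,0,0.012,0,0,0],[0,0,0.012,0,0,0],[0,0,0.01,0,0,0],[0,0,0.008,0,0,0],[0,0,0.005,0,0,0],[0,0,0,0,0,0],[0,0,0,0,0,0],[0,0,0,0,0,0]]}}

```text
clock: 37.48
eef_pos: [578.2, 30.3, 173.0]
tcp_rot: [3.141, -0.0, 1.484]
contact_force: [0.6, 0.5, -4.0]
opening: 0.144
```

```bash
python3 -c "
from h import *
f=cam('scene'); cv2.imwrite('pics/s19.png',cv2.resize(f['image'][120:280,200:380],None,fx=3.7,fy=3.7,interpolation=2))
g=cam('top'); cv2.imwrite('pics/t19.png',cv2.resize(g['image'][130:270,200:340],None,fx=4.2,fy=4.2,interpolation=2))
plan(577.2,29.4,140.5,1.484)"
```

```text
pos [578.2  30.3 173.2] rpy [ 3.14  -0.     1.484] F [-0.2  0.2 -3.6] open 0.141 t 37.5833
turn [ 0.0012 -0.0002  0.0001] rows 1 [ 0.0012 -0.0002  0.0001]
shift mm [-1.  -1.  32.7] rows 2 [-0.0005 -0.0005  0.0164]
```

View pics/s19.png

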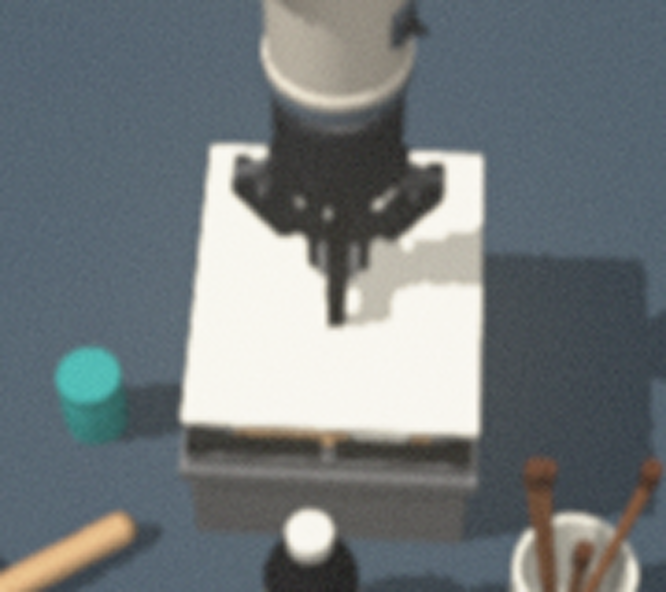

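View pics/t19.png

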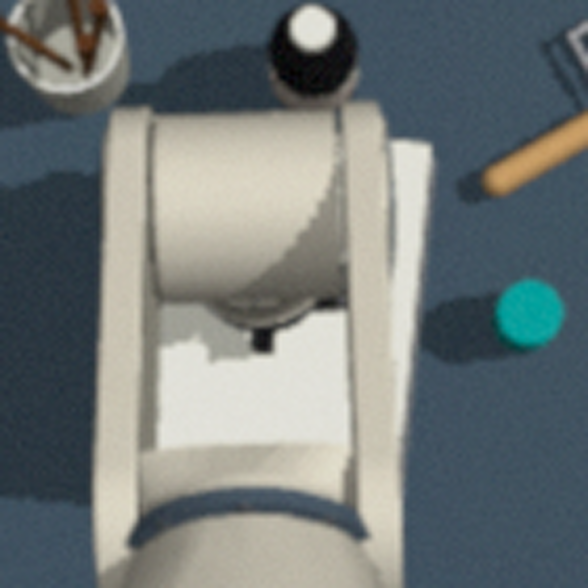

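```bash
python3 -c "
from h import *
f=cam('scene'); g=lambda p:((p[0]+.5)/3.7-.5+200,(p[1]+.5)/3.7-.5+120)
z=158.5
C=[onplane(f,*g(p),z)[:2] for p in [(181,423),(481,435),(484,152),(209,144)]]
C=np.array(C);print(C.round(1).tolist(),C.mean(0)); print(onplane(f,*g((329,450)),110))
a=C[1]-C[0];print(np.linalg.norm(a),np.linalg.norm(C[1]-C[2]),np.arctan2(-a[0],a[1]))
plan(577,29.3,140.5,1.484)
"
```

```text
[[681.5, -69.1], [696.0, 113.0], [479.2, 131.1], [465.7, -52.5]] [580.61265104  30.61981722]
[676.13932072  21.1949433  110.        ]
182.73234319614198 217.5399178781016 -0.07974261388308565
pos [578.1  30.2 173.2] rpy [ 3.141 -0.     1.484] F [-0.6 -0.2 -4.1] open 0.137 t 37.6333
turn [ 0.0011 -0.0001  0.    ] rows 1 [ 0.0011 -0.0001  0.    ]
shift mm [-1.  -1.1 32.7] rows 2 [-0.0005 -0.0005  0.0163]
```

Run:
```python
from h import *
s=cam('scene'); im=cv2.imread('pics/scene0.png'); s0=dict(s); s0['image']=im; lid(s0,30.)
t=cam('top'); t0=dict(t); t0['image']=cv2.imread('pics/top0.png')
hs=cv2.cvtColor(t0['image'],cv2.COLOR_BGR2HSV); t0['image'][:, :330]=0; t0['image'][330:]=0; lid(t0,30.)
im[:, :100]=0; im[:,230:]=0; im[230:]=0; lid(s0,30.)
cv2.imwrite('pics/w13c.png',cv2.resize(cv2.imread('pics/w13.png')[25:235,110:450],None,fx=2.3,fy=2.3,interpolation=2))
```

```text
lid px [[324, 0], [309, 88], [277, 104], [245, 92], [241, 0]] ctr [-93.7  19.9] size [293.1 502.3] ang 1.525
handle px [292.5  39. ] [4. 5.] -> [-90.1  57.8  67. ] @top
lid px [[559, 16], [559, 71], [426, 68], [454, 22]] ctr [1075.6 -637.1] size [169.1 401.4] ang 0.0193
lid px [[199, 143], [191, 207], [122, 207], [137, 140]] ctr [ 404.2 -325.8] size [202.2 237.7] ang 1.5238
```

View pics/w13c.png

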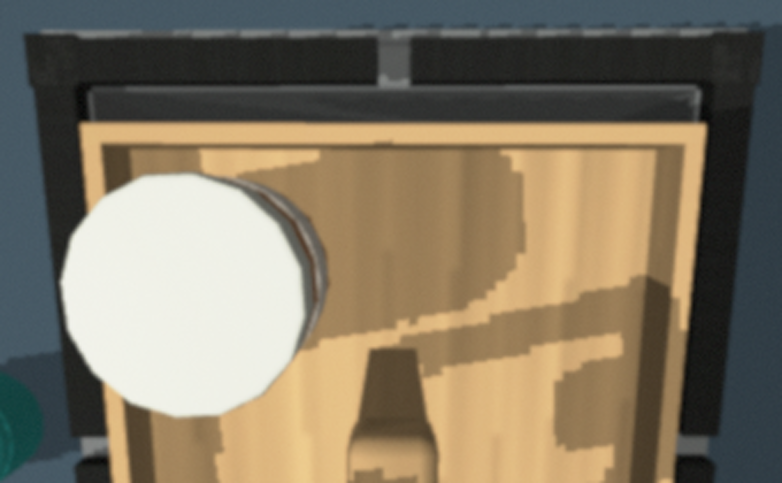

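Run:
```python
from h import *
w=cam('wrist'); s=cam('scene'); t=cam('top')
# w13 frame: camera moved rigidly with TCP; shift current camera by TCP difference
f=dict(w); p=r.sense()['eef_pos']; f['xyz']=np.array(w['xyz'])+np.array([577.0,28.1,194.9])-p
e=np.array([np.cos(-.087),np.sin(-.087)])
for q,z,o in [((281,41.5),108,106),((281,62.8),108,94)]: print(q,(onplane(f,*q,z)[:2]+o*e).round(1))
print(((onplane(f,149.5,218.5,108)+onplane(f,411.5,218.5,108))/2).round(1))
def q(im,f,roi,z):
    x0,y0,x1,y1=roi; g=cv2.cvtColor(im,cv2.COLOR_BGR2GRAY); m=np.zeros_like(g); m[y0:y1,x0:x1]=(g[y0:y1,x0:x1]>140)
    cc=max(cv2.findContours(m,0,2)[0],key=cv2.contourArea); h=cv2.convexHull(cc)
    W=np.array([onplane(f,*a,z)[:2] for a in h[:,0]],np.float32); rc=cv2.minAreaRect(W); print(np.round(rc[0],1),np.round(rc[1],1),round(np.deg2rad(rc[2]),3))
q(cv2.imread('pics/scene0.png'),s,(110,130,210,215),30)
q(cv2.imread('pics/top0.png'),t,(345,220,430,315),30)
```

```text
(281, 41.5) [576.2  29.4]
(281, 62.8) [575.9  29.4]
[578.9  29.  108. ]
[ 406.3 -319.6] [188.  226.1] 1.535
[ 406.8 -322.7] [183.1 215.1] 1.532
```

{"method": "arm_command", "body": {"targets": [[-0.0007,-0.0022,0,0,0,0],[0,0,0.004,0,0,0],[0,0,0.004,0,0,0],[0,0,0.003,0,0,0],[0,0,0.003,0,0,0],[0,0,0,0,0,0],[0,0,0,0,0,0]]}}

```text
clock: 38.47
eef_pos: [575.3, 29.7, 158.2]
tcp_rot: [-3.141, 0.0, 1.484]
contact_force: [0.4, 0.4, -3.9]
opening: 0.142
```

{"method": "arm_command", "body": {"targets": [[0,0,0.003,0,0,0],[0,0,0.003,0,0,0],[0,0,0.002,0,0,0],[0,0,0,0,0,0],[0,0,0,0,0,0]]}}

```text
clock: 38.88
eef_pos: [575.4, 29.7, 150.4]
tcp_rot: [-3.141, 0.0, 1.484]
contact_force: [0.4, 0.5, -3.0]
opening: 0.142
```

The plug is 12 mm into the mouth with no side force.

{"method": "arm_command", "body": {"targets": [[0,0,0.003,0,0,0],[0,0,0.002,0,0,0],[0,0,0.002,0,0,0],[0,0,0,0,0,0],[0,0,0,0,0,0]]}}

```text
clock: 39.3
eef_pos: [575.4, 29.7, 143.4]
tcp_rot: [-3.141, 0.0, 1.484]
contact_force: [0.1, -0.5, -4.3]
opening: 0.142
```

{"method": "arm_command", "body": {"targets": [[0,0,0.001,0,0,0],[0,0,0.001,0,0,0],[0,0,0,0,0,0],[0,0,0,0,0,0]]}}

```text
clock: 39.63
eef_pos: [575.5, 29.7, 141.6]
tcp_rot: [3.142, -0.0, 1.484]
contact_force: [0.7, 0.3, -4.2]
opening: 0.143
```

{"method": "arm_command", "body": {"targets": [[0,0,0.001,0,0,0],[0,0,0.0,0,0,0],[0,0,0,0,0,0]]}}

```text
clock: 39.88
eef_pos: [575.6, 29.7, 141.5]
tcp_rot: [3.141, -0.0, 1.484]
contact_force: [-3.2, 0.1, 4.5]
opening: 0.143
```

{"method": "arm_command", "body": {"targets": [[0,0,0.0005,0,0,0],[0,0,0.0,0,0,0],[0,0,0,0,0,0]]}}

```text
clock: 40.13
eef_pos: [575.6, 29.7, 141.4]
tcp_rot: [3.141, -0.0, 1.484]
contact_force: [-5.1, 0.6, 8.6]
opening: 0.142
```

It's resting on the gasket. Releasing and rising.

{"method": "arm_command", "body": {"targets": [[0,0,0,0,0,0],[0,0,0,0,0,0],[0,0,0,0,0,0],[0,0,0,0,0,0],[0,0,0,0,0,0],[0,0,-0.005,0,0,0],[0,0,-0.015,0,0,0],[0,0,-0.025,0,0,0],[0,0,-0.03,0,0,0],[0,0,-0.03,0,0,0],[0,0,-0.03,0,0,0],[0,0,-0.03,0,0,0],[0,0,-0.03,0,0,0],[0,0,-0.02,0,0,0],[0,0,0,0,0,0],[0,0,0,0,0,0],[0,0,0,0,0,0]], "fingers": 0.045}}

```text
clock: 41.55
eef_pos: [575.0, 29.7, 354.3]
tcp_rot: [-3.141, 0.0, 1.484]
contact_force: [0.1, -0.6, -0.6]
opening: 0.531
```

```bash
python3 -c "
from h import *
f=cam('wrist','w20.png'); lid(f,126.); s=cam('scene'); cv2.imwrite('pics/s20.png',cv2.resize(s['image'][120:300,200:380],None,fx=3.3,fy=3.3,interpolation=2))
plan(577,29,300,1.484)"
```

```text
lid px [[372, 72], [361, 264], [200, 265], [187, 73]] ctr [576.4  30.4] size [182.1 213.1] ang 1.4843
handle px [281.  184.5] [75. 12.] -> [573.7  31.5 163. ] @top
pos [574.8  29.7 353.6] rpy [-3.139  0.     1.484] F [ 0.5 -0.2 -0.5] open 0.525 t 41.65
turn [-0.0024  0.0003  0.    ] rows 1 [-0.0024  0.0003  0.    ]
shift mm [-0.5  2.3 53.6] rows 3 [-0.0002  0.0008  0.0179]
```

View pics/w20.png

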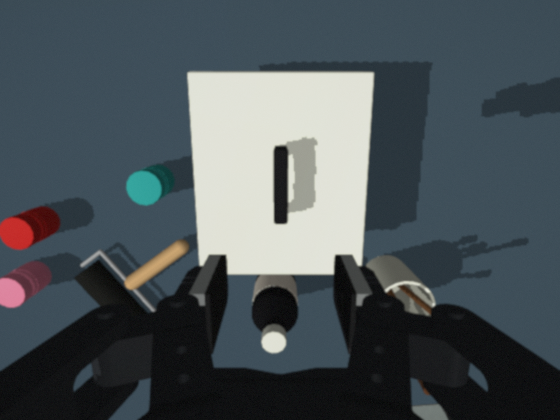

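View pics/s20.png

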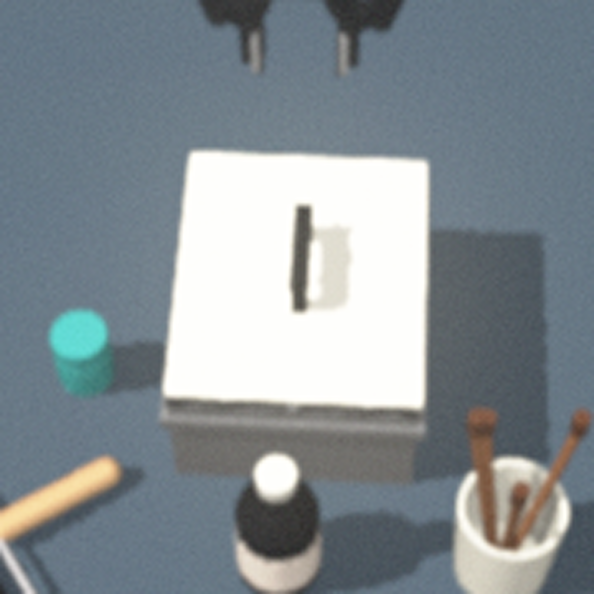

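The lid lies on the gasket, centred at (576.4, 30.4) with yaw −0.087 and size 182×213 mm. Next I'll shut the fingers and check how close the brush tips are to corner a.

```bash
python3 -c "
from h import *
s=cam('scene');t=cam('top')
for p in [(346,247),(376,248)]: print([onplane(s,*p,z)[:2].round(0) for z in (170,185,200)])
for p in [(197,133),(216,118),(223,131)]: print([onplane(t,*p,z)[:2].round(0) for z in (170,185,200)])
plan(486.8,119.3,170,1.484,rowmm=30)"
```

```text
[array([728., 146.]), array([737., 144.]), array([745., 142.])]
[array([733., 211.]), array([741., 208.]), array([749., 205.])]
[array([754., 206.]), array([751., 203.]), array([747., 201.])]
[array([796., 157.]), array([792., 155.]), array([787., 153.])]
[array([761., 138.]), array([757., 136.]), array([754., 134.])]
pos [575.   29.7 353.8] rpy [-3.139  0.     1.484] F [-0.3 -0.6  0.3] open 0.527 t 41.75
turn [-0.0022  0.0003  0.    ] rows 1 [-0.0022  0.0003  0.    ]
shift mm [ 81.6 -95.6 183.8] rows 7 [ 0.0117 -0.0137  0.0263]
```

{"method": "arm_command", "body": {"targets": [[0.0117,-0.0137,0.02,0,0,0],[0.0117,-0.0137,0.025,0,0,0],[0.0117,-0.0137,0.025,0,0,0],[0.0117,-0.0137,0.025,0,0,0],[0.0117,-0.0137,0.025,0,0,0],[0.0117,-0.0137,0.025,0,0,0],[0.0114,-0.0135,0.025,0,0,0],[0,0,0.015,0,0,0],[0,0,0.012,0,0,0],[0,0,0,0,0,0],[0,0,0,0,0,0],[0,0,0,0,0,0]], "fingers": 0.0, "squeeze": 30}}

```text
clock: 42.75
eef_pos: [487.7, 119.3, 158.5]
tcp_rot: [3.141, -0.0, 1.484]
contact_force: [0.3, -0.0, 1.0]
opening: 0.0
```

```bash
python3 -c "
from h import *
f=cam('wrist','w21.png')
plan(486.8,119.3,126,1.484,rowmm=30)"
```

```text
pos [487.9 119.3 158.8] rpy [ 3.141 -0.     1.484] F [ 0.1  0.7 -0.2] open 0.003 t 42.8
turn [ 0.0011 -0.0004 -0.0003] rows 1 [ 0.0011 -0.0004 -0.0003]
shift mm [-0.1 -1.1 32.8] rows 2 [-0.     -0.0006  0.0164]
```

View pics/w21.png

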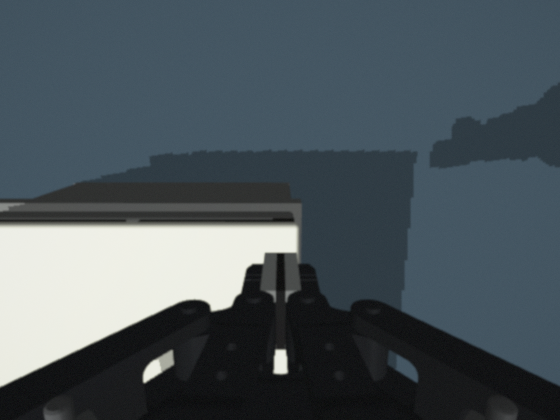

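The shut fingertips at (280,256) are just inside the plate corner at (298,224). Approaching.

{"method": "arm_command", "body": {"targets": [[0,-0.001,0.01,0,0,0],[0,0,0.01,0,0,0],[0,0,0.006,0,0,0],[0,0,0.003,0,0,0],[0,0,0,0,0,0],[0,0,0,0,0,0]]}}

```text
clock: 43.3
eef_pos: [486.1, 119.3, 128.8]
tcp_rot: [-3.141, 0.0, 1.484]
contact_force: [-0.4, -0.1, -0.0]
opening: 0.005
```

{"method": "arm_command", "body": {"targets": [[0,0,0.001,0,0,0],[0,0,0.001,0,0,0],[0,0,0.001,0,0,0],[0,0,0,0,0,0]]}}

```text
clock: 43.63
eef_pos: [486.3, 119.4, 126.1]
tcp_rot: [3.141, -0.0, 1.484]
contact_force: [-0.4, 0.0, -0.7]
opening: 0.001
```

{"method": "arm_command", "body": {"targets": [[0,0,0.001,0,0,0],[0,0,0.001,0,0,0],[0,0,0,0,0,0]]}}

```text
clock: 43.88
eef_pos: [486.3, 119.5, 124.9]
tcp_rot: [3.141, -0.0, 1.484]
contact_force: [-3.2, -1.2, 9.1]
opening: -0.004
```

{"method": "arm_command", "body": {"targets": [[0,0,0.001,0,0,0],[0,0,0,0,0,0]]}}

```text
clock: 44.05
eef_pos: [486.3, 119.5, 124.0]
tcp_rot: [3.141, -0.0, 1.484]
contact_force: [-4.3, 0.7, 11.8]
opening: 0.003
```

{"method": "arm_command", "body": {"targets": [[0,0,0.001,0,0,0],[0,0,0,0,0,0]]}}

```text
clock: 44.22
eef_pos: [486.3, 119.5, 123.1]
tcp_rot: [3.141, -0.0, 1.484]
contact_force: [-4.7, -0.5, 12.3]
opening: 0.001
```

{"method": "arm_command", "body": {"targets": [[0,0,0.001,0,0,0],[0,0,0,0,0,0]]}}

```text
clock: 44.38
eef_pos: [486.3, 119.6, 122.1]
tcp_rot: [3.141, -0.0, 1.484]
contact_force: [-4.6, 0.6, 13.2]
opening: -0.001
```

{"method": "arm_command", "body": {"targets": [[0,0,0.001,0,0,0],[0,0,0.001,0,0,0],[0,0,0.001,0,0,0],[0,0,0,0,0,0]]}}

```text
clock: 44.72
eef_pos: [486.3, 119.7, 119.1]
tcp_rot: [3.141, -0.001, 1.484]
contact_force: [-4.4, 1.2, 13.3]
opening: 0.003
```

{"method": "arm_command", "body": {"targets": [[0,0,0.0007,0,0,0],[0,0,0,0,0,0]]}}

```text
clock: 44.88
eef_pos: [486.2, 119.7, 118.4]
tcp_rot: [3.141, -0.001, 1.484]
contact_force: [-5.5, 1.7, 14.1]
opening: -0.002
```

{"method": "arm_command", "body": {"targets": [[0,0,0.0007,0,0,0],[0,0,0,0,0,0]]}}

```text
clock: 45.05
eef_pos: [486.3, 119.7, 118.2]
tcp_rot: [3.141, -0.001, 1.484]
contact_force: [-7.2, 0.0, 20.4]
opening: -0.004
```

{"method": "arm_command", "body": {"targets": [[0,0,0.0005,0,0,0],[0,0,0,0,0,0]]}}

```text
clock: 45.22
eef_pos: [486.3, 119.8, 118.2]
tcp_rot: [3.141, -0.001, 1.484]
contact_force: [-7.9, 0.6, 26.2]
opening: 0.006
```

{"method": "arm_command", "body": {"targets": [[0,0,-0.005,0,0,0],[0,0,-0.015,0,0,0],[0,0,-0.02,0,0,0],[0,0,-0.02,0,0,0],[0,0,0,0,0,0],[0,0,0,0,0,0]]}}

```text
clock: 45.72
eef_pos: [487.0, 119.6, 177.1]
tcp_rot: [3.139, -0.001, 1.484]
contact_force: [-0.2, -0.5, 0.6]
opening: 0.001
```

```bash
python3 -c "
from h import *
plan(472.8,-42.1,180,1.484,rowmm=30)"
```

```text
pos [487.  119.6 177.1] rpy [ 3.139e+00 -1.000e-03  1.484e+00] F [-0.2 -0.5  0.6] open 0.001 t 45.7167
turn [ 0.0024 -0.0008  0.    ] rows 1 [ 0.0024 -0.0008  0.    ]
shift mm [-1.623e+02 -1.000e-01 -2.900e+00] rows 6 [-0.027  -0.     -0.0005]
```

Corner b hit the hard stop at 118.2 mm with 26 N. Corner c next.

{"method": "arm_command", "body": {"targets": [[-0.015,0,0,0,0,0],[-0.027,0,0,0,0,0],[-0.027,0,0,0,0,0],[-0.027,0,0,0,0,0],[-0.027,0,0,0,0,0],[-0.024,0,0,0,0,0],[-0.015,0,0.01,0,0,0],[0,0,0.015,0,0,0],[0,0,0.012,0,0,0],[0,0,0.007,0,0,0],[0,0,0,0,0,0],[0,0,0,0,0,0]]}}

```text
clock: 46.72
eef_pos: [471.7, -41.8, 131.6]
tcp_rot: [-3.14, -0.0, 1.484]
contact_force: [0.1, -0.3, 0.8]
opening: 0.0
```

```bash
python3 -c "
from h import *
f=cam('wrist','w22.png')
plan(472.8,-42.1,127,1.484,rowmm=30)"
```

```text
pos [472.2 -41.8 132.1] rpy [-3.141  0.     1.484] F [ 0.1  0.1 -0.9] open -0.001 t 46.7667
turn [-0.0005  0.      0.0004] rows 1 [-0.0005  0.      0.0004]
shift mm [-0.2  0.6  5.1] rows 1 [-0.0002  0.0006  0.0051]
```

View pics/w22.png

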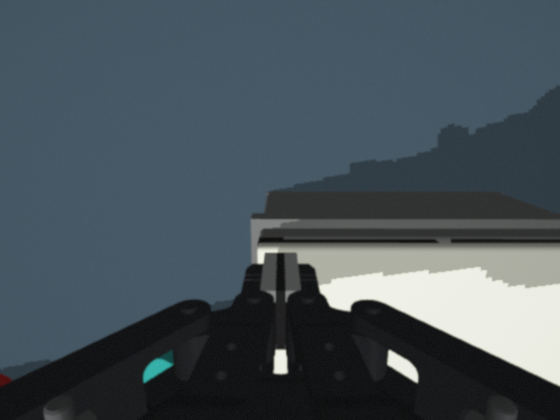

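The fingertips at (280,258) are over the plate near its corner at (258,241).

{"method": "arm_command", "body": {"targets": [[0,0,0.0015,0,0,0],[0,0,0.0015,0,0,0],[0,0,0.001,0,0,0],[0,0,0.001,0,0,0],[0,0,0,0,0,0]]}}

```text
clock: 47.18
eef_pos: [472.1, -41.9, 127.1]
tcp_rot: [-3.142, 0.0, 1.484]
contact_force: [0.5, -0.5, 0.0]
opening: 0.003
```

{"method": "arm_command", "body": {"targets": [[0,0,0.001,0,0,0],[0,0,0.001,0,0,0],[0,0,0,0,0,0]]}}

```text
clock: 47.43
eef_pos: [472.3, -42.0, 125.5]
tcp_rot: [3.141, -0.0, 1.484]
contact_force: [-1.6, 0.0, 5.3]
opening: -0.003
```

{"method": "arm_command", "body": {"targets": [[0,0,0.001,0,0,0],[0,0,0.001,0,0,0],[0,0,0,0,0,0]]}}

```text
clock: 47.68
eef_pos: [472.3, -42.0, 123.7]
tcp_rot: [3.141, -0.0, 1.484]
contact_force: [-3.0, 0.6, 8.9]
opening: 0.001
```

{"method": "arm_command", "body": {"targets": [[0,0,0.001,0,0,0],[0,0,0.001,0,0,0],[0,0,0,0,0,0]]}}

```text
clock: 47.93
eef_pos: [472.2, -42.0, 121.8]
tcp_rot: [3.141, -0.0, 1.484]
contact_force: [-3.5, 0.1, 9.9]
opening: 0.001
```

{"method": "arm_command", "body": {"targets": [[0,0,0.001,0,0,0],[0,0,0.001,0,0,0],[0,0,0,0,0,0]]}}

```text
clock: 48.18
eef_pos: [472.2, -42.0, 119.8]
tcp_rot: [3.142, -0.0, 1.484]
contact_force: [-3.4, 0.5, 11.2]
opening: 0.001
```

{"method": "arm_command", "body": {"targets": [[0,0,0.001,0,0,0],[0,0,0,0,0,0]]}}

```text
clock: 48.35
eef_pos: [472.2, -42.0, 118.8]
tcp_rot: [3.142, -0.0, 1.484]
contact_force: [-3.1, 0.1, 9.2]
opening: 0.004
```

{"method": "arm_command", "body": {"targets": [[0,0,0.0007,0,0,0],[0,0,0,0,0,0]]}}

```text
clock: 48.52
eef_pos: [472.1, -42.0, 118.2]
tcp_rot: [-3.142, -0.0, 1.484]
contact_force: [-3.8, -0.2, 12.7]
opening: -0.001
```

{"method": "arm_command", "body": {"targets": [[0,0,0.0007,0,0,0],[0,0,0,0,0,0]]}}

```text
clock: 48.68
eef_pos: [472.2, -42.0, 118.1]
tcp_rot: [-3.142, -0.0, 1.484]
contact_force: [-7.9, 0.1, 20.1]
opening: -0.002
```

{"method": "arm_command", "body": {"targets": [[0,0,0.0005,0,0,0],[0,0,0,0,0,0]]}}

```text
clock: 48.85
eef_pos: [472.2, -42.0, 118.0]
tcp_rot: [3.142, -0.0, 1.484]
contact_force: [-9.3, 0.8, 27.2]
opening: 0.0
```

Corner c is sealed (118.0 mm, 27 N). Corner d next.

{"method": "arm_command", "body": {"targets": [[0,0,-0.005,0,0,0],[0,0,-0.015,0,0,0],[0,0,-0.015,0,0,0],[0,0.015,0,0,0,0],[0,0.028,0,0,0,0],[0,0.028,0,0,0,0],[0,0.028,0,0,0,0],[0,0.028,0,0,0,0],[0,0.028,0,0,0,0],[0,0.024,0,0,0,0],[0,0.015,0,0,0,0],[0,0,0.01,0,0,0],[0,0,0.01,0,0,0],[0,0,0,0,0,0],[0,0,0,0,0,0],[0,0,0,0,0,0]]}}

```text
clock: 50.18
eef_pos: [664.4, -58.8, 131.1]
tcp_rot: [-3.14, 0.0, 1.484]
contact_force: [0.1, -0.5, -0.1]
opening: 0.0
```

```bash
python3 -c "
from h import *
f=cam('wrist','w23.png')
plan(666,-58.9,127,1.484,rowmm=30)"
```

```text
pos [664.8 -58.8 131.5] rpy [-3.141  0.     1.484] F [ 0.6  0.1 -0.1] open 0.001 t 50.2333
turn [-0.0002  0.      0.    ] rows 1 [-0.0002  0.      0.    ]
shift mm [-0.   1.2  4.5] rows 1 [-0.      0.0012  0.0045]
```

View pics/w23.png

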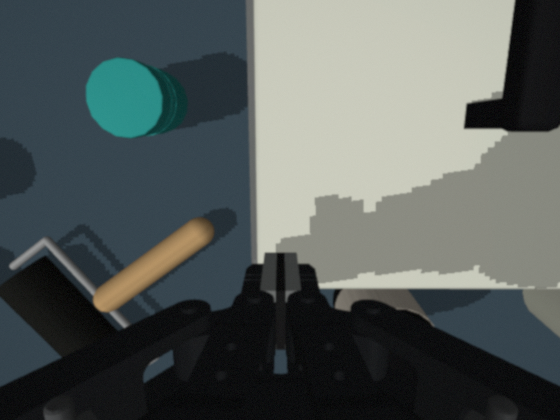

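{"method": "arm_command", "body": {"targets": [[0,0.0005,0.0015,0,0,0],[0,0,0.0015,0,0,0],[0,0,0.001,0,0,0],[0,0,0.001,0,0,0],[0,0,0,0,0,0]]}}

```text
clock: 50.65
eef_pos: [666.0, -58.9, 126.4]
tcp_rot: [3.142, -0.0, 1.484]
contact_force: [-0.2, -0.3, 1.4]
opening: 0.003
```

{"method": "arm_command", "body": {"targets": [[0,0,0.001,0,0,0],[0,0,0.001,0,0,0],[0,0,0,0,0,0]]}}

```text
clock: 50.9
eef_pos: [666.1, -58.9, 125.4]
tcp_rot: [3.141, 0.0, 1.484]
contact_force: [-3.1, 0.1, 10.0]
opening: -0.001
```

{"method": "arm_command", "body": {"targets": [[0,0,0.001,0,0,0],[0,0,0.001,0,0,0],[0,0,0,0,0,0]]}}

```text
clock: 51.15
eef_pos: [666.2, -59.0, 123.7]
tcp_rot: [3.141, 0.0, 1.484]
contact_force: [-3.6, -0.8, 11.0]
opening: 0.003
```

{"method": "arm_command", "body": {"targets": [[0,0,0.001,0,0,0],[0,0,0.001,0,0,0],[0,0,0,0,0,0]]}}

```text
clock: 51.4
eef_pos: [666.3, -59.0, 121.8]
tcp_rot: [3.141, 0.0, 1.484]
contact_force: [-3.7, -1.2, 11.7]
opening: -0.004
```

{"method": "arm_command", "body": {"targets": [[0,0,0.001,0,0,0],[0,0,0.001,0,0,0],[0,0,0,0,0,0]]}}

```text
clock: 51.65
eef_pos: [666.3, -59.1, 119.9]
tcp_rot: [3.14, 0.0, 1.484]
contact_force: [-4.1, -0.2, 12.3]
opening: -0.001
```

{"method": "arm_command", "body": {"targets": [[0,0,0.001,0,0,0],[0,0,0,0,0,0]]}}

```text
clock: 51.82
eef_pos: [666.4, -59.1, 119.0]
tcp_rot: [3.14, 0.0, 1.484]
contact_force: [-4.1, 0.8, 13.0]
opening: -0.002
```

{"method": "arm_command", "body": {"targets": [[0,0,0.0007,0,0,0],[0,0,0,0,0,0]]}}

```text
clock: 51.98
eef_pos: [666.4, -59.2, 118.4]
tcp_rot: [3.14, 0.0, 1.484]
contact_force: [-5.1, -1.1, 13.7]
opening: -0.003
```

{"method": "arm_command", "body": {"targets": [[0,0,0.0006,0,0,0],[0,0,0,0,0,0]]}}

```text
clock: 52.15
eef_pos: [666.5, -59.1, 118.3]
tcp_rot: [3.14, 0.0, 1.484]
contact_force: [-6.0, -0.4, 17.3]
opening: -0.002
```

{"method": "arm_command", "body": {"targets": [[0,0,0.0006,0,0,0],[0,0,0,0,0,0]]}}

```text
clock: 52.32
eef_pos: [666.5, -59.2, 118.2]
tcp_rot: [3.14, 0.0, 1.484]
contact_force: [-7.5, 0.3, 22.9]
opening: -0.0
```

{"method": "arm_command", "body": {"targets": [[0,0,0.0003,0,0,0],[0,0,0,0,0,0]]}}

```text
clock: 52.48
eef_pos: [666.5, -59.2, 118.2]
tcp_rot: [3.14, 0.0, 1.484]
contact_force: [-8.2, -0.9, 24.0]
opening: 0.001
```

{"method": "arm_command", "body": {"targets": [[0,0,-0.005,0,0,0],[0,0,-0.015,0,0,0],[0,0,-0.025,0,0,0],[0,0,-0.025,0,0,0],[0.015,0,0,0,0,0],[0.027,0,0,0,0,0],[0.027,0,0,0,0,0],[0.027,0,0,0,0,0],[0.027,0,0,0,0,0],[0.024,0,0,0,0,0],[0.015,0,0,0,0,0],[0,0,0.015,0,0,0],[0,0,0.02,0,0,0],[0,0,0.02,0,0,0],[0,0,0,0,0,0],[0,0,0,0,0,0],[0,0,0,0,0,0]]}}

```text
clock: 53.9
eef_pos: [680.3, 102.4, 130.8]
tcp_rot: [3.141, 0.0, 1.484]
contact_force: [0.5, -0.7, 0.0]
opening: -0.005
```

```bash
python3 -c "
from h import *
f=cam('wrist','w24.png'); s=cam('scene','s24.png')
plan(680,102.5,127,1.484,rowmm=30)"
```

```text
pos [680.6 102.4 131.4] rpy [ 3.14  -0.     1.484] F [-0.5  0.9 -0.5] open -0.0 t 54.0
turn [ 0.0014 -0.0003 -0.0003] rows 1 [ 0.0014 -0.0003 -0.0003]
shift mm [ 0.1 -0.6  4.4] rows 1 [ 0.0001 -0.0006  0.0044]
```

View pics/w24.png

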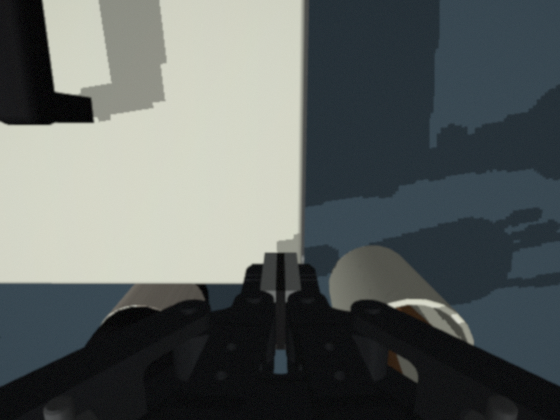

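View pics/s24.png

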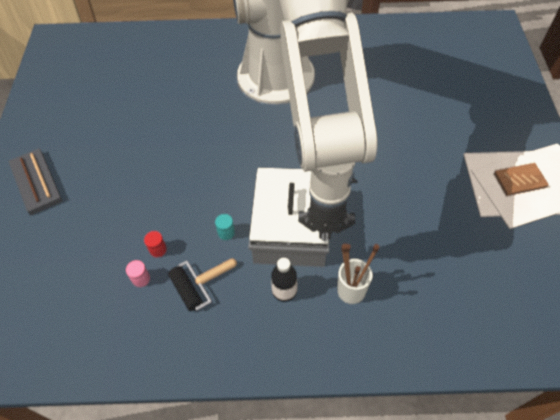

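Corner d is sealed (118.2 mm, 24 N). At corner a the tip is over the plate, inside the corner at (303,283), and clear of the brushes.

{"method": "arm_command", "body": {"targets": [[0,0,0.0015,0,0,0],[0,0,0.0015,0,0,0],[0,0,0.001,0,0,0],[0,0,0.001,0,0,0],[0,0,0,0,0,0]]}}

```text
clock: 54.42
eef_pos: [680.1, 102.4, 125.5]
tcp_rot: [3.141, 0.0, 1.484]
contact_force: [-1.3, -0.2, 2.9]
opening: -0.0
```

{"method": "arm_command", "body": {"targets": [[0,0,0.001,0,0,0],[0,0,0.001,0,0,0],[0,0,0,0,0,0]]}}

```text
clock: 54.67
eef_pos: [680.2, 102.5, 124.1]
tcp_rot: [3.141, -0.0, 1.484]
contact_force: [-3.3, -0.9, 9.0]
opening: -0.0
```

{"method": "arm_command", "body": {"targets": [[0,0,0.001,0,0,0],[0,0,0.001,0,0,0],[0,0,0,0,0,0]]}}

```text
clock: 54.92
eef_pos: [680.3, 102.5, 122.2]
tcp_rot: [3.141, -0.0, 1.484]
contact_force: [-2.7, -1.1, 9.7]
opening: -0.001
```

{"method": "arm_command", "body": {"targets": [[0,0,0.001,0,0,0],[0,0,0.001,0,0,0],[0,0,0,0,0,0]]}}

```text
clock: 55.17
eef_pos: [680.3, 102.6, 120.3]
tcp_rot: [3.141, -0.0, 1.484]
contact_force: [-3.2, -0.1, 8.4]
opening: 0.001
```

{"method": "arm_command", "body": {"targets": [[0,0,0.001,0,0,0],[0,0,0.0005,0,0,0],[0,0,0,0,0,0]]}}

```text
clock: 55.42
eef_pos: [680.3, 102.6, 118.8]
tcp_rot: [3.141, -0.0, 1.484]
contact_force: [-3.4, -0.6, 8.5]
opening: -0.006
```

{"method": "arm_command", "body": {"targets": [[0,0,0.0007,0,0,0],[0,0,0,0,0,0]]}}

```text
clock: 55.58
eef_pos: [680.4, 102.6, 118.2]
tcp_rot: [3.141, -0.0, 1.484]
contact_force: [-2.4, 0.4, 10.2]
opening: -0.001
```

{"method": "arm_command", "body": {"targets": [[0,0,0.0006,0,0,0],[0,0,0,0,0,0]]}}

```text
clock: 55.75
eef_pos: [680.4, 102.6, 118.0]
tcp_rot: [3.141, -0.0, 1.484]
contact_force: [-5.0, -0.8, 12.2]
opening: 0.005
```

{"method": "arm_command", "body": {"targets": [[0,0,0.0006,0,0,0],[0,0,0,0,0,0]]}}

```text
clock: 55.92
eef_pos: [680.4, 102.6, 117.9]
tcp_rot: [3.14, -0.0, 1.484]
contact_force: [-5.2, -1.7, 16.1]
opening: -0.003
```

{"method": "arm_command", "body": {"targets": [[0,0,0.0006,0,0,0],[0,0,0,0,0,0]]}}

```text
clock: 56.08
eef_pos: [680.4, 102.6, 117.9]
tcp_rot: [3.14, -0.0, 1.484]
contact_force: [-7.8, -1.7, 21.3]
opening: -0.001
```

{"method": "arm_command", "body": {"targets": [[0,0,0.0004,0,0,0],[0,0,0,0,0,0]]}}

```text
clock: 56.25
eef_pos: [680.4, 102.6, 117.8]
tcp_rot: [3.14, -0.0, 1.484]
contact_force: [-8.7, -1.6, 24.1]
opening: -0.002
```

{"method": "arm_command", "body": {"targets": [[0,0,-0.005,0,0,0],[0,0,-0.015,0,0,0],[0,0,-0.025,0,0,0],[0,0,-0.025,0,0,0],[0,0,-0.03,0,0,0],[0,0,-0.03,0,0,0],[0,0,-0.03,0,0,0],[-0.02,-0.02,-0.03,0,0,0],[-0.02,-0.025,-0.02,0,0,0],[-0.02,-0.025,0,0,0,0],[-0.015,-0.025,0,0,0,0],[0,-0.02,0,0,0,0],[0,0,0,0,0,0],[0,0,0,0,0,0]]}}

```text
clock: 57.42
eef_pos: [558.5, 37.7, 325.1]
tcp_rot: [3.141, -0.0, 1.484]
contact_force: [0.7, -0.1, 0.4]
opening: -0.003
```

```bash
python3 -c "
from h import *
plan(577,29,300,1.484)
f=cam('wrist','w25.png'); lid(f,118.); s=cam('scene'); cv2.imwrite('pics/s25.png',cv2.resize(s['image'][120:320,170:390],None,fx=3,fy=3,interpolation=2))
"
```

```text
pos [558.5  37.7 325.1] rpy [ 3.141 -0.     1.484] F [ 0.7 -0.1  0.4] open -0.003 t 57.4167
turn [ 0.0009 -0.0002 -0.0002] rows 1 [ 0.0009 -0.0002 -0.0002]
shift mm [-7.  19.2 25.1] rows 2 [-0.0035  0.0096  0.0126]
lid px [[369, 88], [358, 295], [191, 296], [175, 89]] ctr [575.7  30.3] size [182. 213.] ang 1.4839
handle px [279.7 272.8] [37.8 76. ] -> [638.1  31.2 155. ] @top
```

View pics/w25.png

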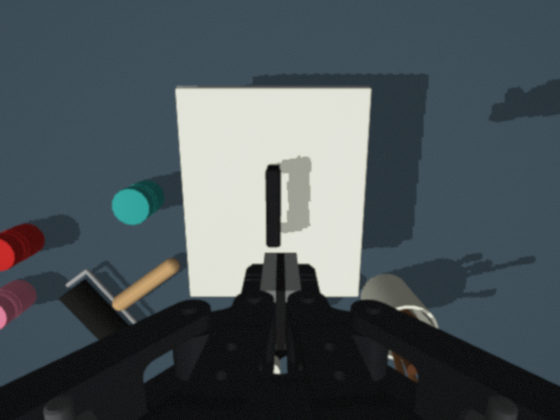

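View pics/s25.png

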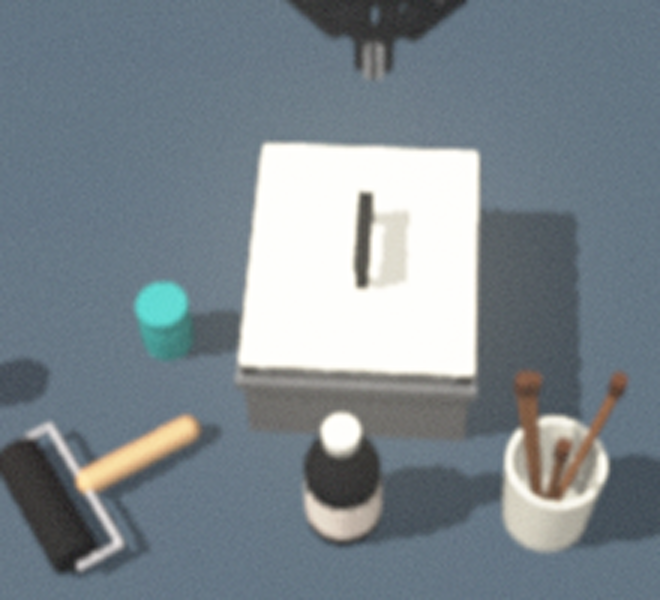

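All four corners bottomed out at 117.8–118.2 mm, and the lid is flat and centred on the box. The bystanders are where they were. Handing in.

```bash
python3 -c "
from rig import r
print(r.sign_off())"
```

```text
the job is handed in; nothing more can be done
None
```

The job is done and handed in at about 57 s. `sign_off` gives no verdict, so these are my own last checks.

**What I did:** I found two pigment jars with white caps and amber, labelled bodies, and left the red, pink and turquoise look-alikes alone. I stood both jars in the tray on the bench, on opposite sides of the handle. Then I carried the tray level into the dry box, laid the lid on the free gasket and pressed the corners in the order b, c, d, a.

**Last checks:**
- **Gasket:** every corner stopped hard with the plate top at 117.8–118.2 mm (118 mm when sealed). The highest force I read at a corner was about 24–27 N, under the 40 N limit.
- **Lid:** the wrist camera put its centre at (575.7, 30.3) mm, with its long side parallel to the box's, and it looked flat. The box centre was about (576, 30).
- **Tray and jars:** both jars were standing in the tray, and the tray was centred in the box, in the last view before the lid went on. I couldn't see them after that.
- **Bystanders:** the brush pot, ink bottle and brayer looked unmoved, and the arm ended clear of everything.

**Disagreements:** the cameras differed by about 5 mm on the box centre (top about 579, 26; scene about 575, 30; wrist about 576–578, 29). I mostly trusted the wrist camera. The lid's plug then went in without any sideways force.

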